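# Put the riveting tools back in their cut-outs

## Robot

A 6-joint arm with a two-finger parallel gripper is mounted at the origin on the work surface. World frame = base frame: x ahead of the robot, y to its left, z up, the work surface at z = 0. Lengths are in m, angles in rad, forces in N, time in s.
With the tool pointing down it reaches from about 0.275 to 0.725 m from the base axis. Payload 15.9 kg.
Tool frame: the origin (TCP) lies at the very end of the fingers, on their centre line; the grasp point (between the pads) lies 19 mm behind it; y points along the fingers, x is the direction in which the jaws open and shut, and the axes are right-handed (so a half turn about y gives the same grasp; the last joint's range is limited). The gripper opens to 85 mm and grips with 20 to 120 N. Pads are 22 mm wide; open, the fingers measure 114 mm over their backs; the gripper's body (76 mm by 85 mm) begins 54 mm behind the grasp point. The pads swing forward as they close: fully open they stand 13 mm farther back than shut.
Start: joints at [-1.229, 0.213, -0.034, 1.323, 0, 1.571], TCP at [0.168, -0.471, 0.231] pointing down, gripper open.
Joint ranges: [-2.98, 2.98], [-0.74, 1.72], [-1.14, 1.35], [-2.1, 2.04], [-1.57, 1.44], [-3.14, 3.14]. Speed limits (rad/s): [1.89, 1.89, 2.39, 2.57, 3.14, 3.14].

## Interface

Orientations are given as a unit quaternion [w, x, y, z].
In Python, from station import * gives the robot as it stands.
- The arm moves only by the tool arm_command, never from a script. Its argument "commands" is text: rows parted by semicolons, each of 5 numbers parted by spaces: the shift along the tool's x, y, z in cm, then the turn about the tool's y in degrees, then the closure, from -1 (fully open) to 1 (shut), so that 0 is half open. In form: x y z turn jaw; .... A call has 1 to 8 rows; each row shifts and turns the commanded pose from where the row before left it, along the tool's axes as they then stand; what a row does not reach is not made up. A row lasts 1/8 s, in which the tool goes at most 62.5 mm and 10.7 degrees, less where a joint would pass 70% of its speed; a pose out of reach is approached as far as the arm can. A call with a gripper value outside its range is refused whole. The fingers move at their own pace and stop on an object; "newtons" is the grip in N (left out, the last holds). Time passes only in rows, so rows that do not move let the fingers close. It gives the time, the measured TCP pose, the force and the opening at its end, in the units of the state.
- get_obs(): the state, without advancing time (a new reading comes with each control period).
- snapshot(name): name is "side" or "top" or "wrist"; returns a dict with "frame" (420x560x3 uint8, red, green, blue), "camera_matrix" (3x3 intrinsics, pixels), "distortion" ([k1, k2, p1, p2, k3] as OpenCV has them; the pictures are not rectified), "extrinsics" (4x4, takes a point from camera to world coordinates). Camera axes: x right, y down, z forward; pixel columns grow to the right and rows downward; lengths in m; the calibration is good to about 2 mm. A picture is of the moment at which its call begins. There is no depth.
- close_job(): hands the job in, once; it reports no verdict.
The state is a dict: "t": time; "joints": joint angles; "joint_velocities": joint speeds; "joint_torque": joint torques, N m; "eef_pos": TCP position; "tool_rot": TCP orientation; "wrist_force": force on the tool from outside, world axes, zero at the start; "torque": the same for the moment, N m; "grip_width": finger opening in m.
Only numpy, scipy, OpenCV 4.12 (cv2) and the standard library are available. Lean on these libraries where they do the work, as an engineer would, in place of code of your own. Each camera call takes 0.05 s, during which the arm holds its last target.

## Task

Put the straight bucking bar, the heel-shaped bucking bar, the flush rivet set and the spare lamp bulb back into the tool-control inserts, each fully down in the cut-out or socket made for its shape. The bulb is thin glass and is parked in the neck of the green oiler lid: take it lightly and set it cap down into its socket gently, without dropping or pressing it. Leave the mallet and the rivet dish where they are.

Things in the scene. Friction and masses are not known exactly. Their poses are not given: they have to be found in the camera images.
- bar: Straight bucking bar: plain steel block 80 long (its x) x 30 wide (y) x 26 mm high, about 0.5 kg. Origin at the centre of its underside, z up. Pinch it across its 30 mm width.
- heel: Heel bucking bar: flat L-shaped steel block 26 mm high, about 0.6 kg. Straight leg 100 mm long (x -50 to +50) and 24 mm wide (y -12 to +12); the foot sticks out at the +x end towards +y (x 26 to 50, y 12 to 36 mm). Origin on the underside at the middle of the straight leg, z up. Pinch the leg across its width near its middle.
- flush_set: Flush (mushroom) rivet set standing on its face: round steel disc 44 mm across and 10 mm thick, above it a 22 mm neck up to 24 mm, then a 13 mm shank up to 56 mm height; about 0.19 kg. Origin at the centre of its underside, z up along the shank.
- bulb: Opal glass bulb, 35 g, upright, cap down. Origin: centre of the cap's end, z up. Cap 15 mm wide, 19 mm neck to 27 mm height, globe 44 mm wide centred 44 mm up. It starts in the neck (39 mm wide, rim at 34 mm) of a fixed green lid (72 mm wide, 14 mm high skirt), origin 5.6 mm above the cart. Pinch the globe's middle at about 10 N; over 60 N summed on the fingers, or 15 N on its insert, breaks it.
- bar_insert: Insert for the straight bar: black sheet on a yellow base, 130 (x) x 90 mm (y), 16 mm thick, fixed on the cart. Rectangular cut-out 94 (x) x 44 mm (y), 10 mm deep, floor 6 mm above the cart. Origin at cart level under the middle of the cut-out. The bar lies in it with its x axis along the insert's x axis, either way round.
- heel_insert: Insert for the heel bar: black sheet on a yellow base, 130 (x) x 90 mm (y), 16 mm thick, fixed on the cart; it spans x -65 to +65 and y -35 to +55 mm. L-shaped cut-out about 7 mm larger all round than the heel bar, 10 mm deep, floor 6 mm above the cart. When the heel bar is home its origin is over this origin (at cart level) and its axes point the same way: foot at +x, towards +y.
- set_insert: Insert for the flush rivet set: black sheet on a yellow base, 130 (x) x 90 mm (y), 16 mm thick, fixed on the cart. Round cut-out 58 mm across, 10 mm deep, floor 6 mm above the cart; the set stands in it on its disc, shank up. Origin at cart level under the middle of the cut-out.
- bulb_insert: Insert for the bulb: black sheet on a yellow base, 130 (x) x 90 mm (y), 16 mm thick, fixed on the cart with a round dimpled socket in the middle: a boss 39 mm outer and 31 mm inner diameter whose rim is 34 mm above the cart, hollow down to 3 mm above the cart. Cap and neck hang inside, the globe rests on the rim, bulb origin 5.6 mm above the cart. Origin at cart level under the middle of the socket.
- mallet: Bystander, to be left alone: copper-headed mallet lying on the cart beside the inserts, head 34 mm thick and 70 mm wide, wooden handle 21 mm thick running 190 mm along -x. Origin at cart level under the middle of the head.
- rivet_dish: Bystander, to be left alone: low round steel dish of rivets, 60 mm across, 19 mm high, among the tools. Origin at the centre of its underside.
Not all that is in view belongs to the job. Leave any pink or turquoise look-alike of the bar alone. What is shaped like the flush_set but red is not meant.

How it is judged:
At the end, for the whole second after the job is handed in: Each of the four is in its own insert, released and at rest: within 12 mm sideways of the insert's origin, its own origin less than 10 mm above the cart (fully down), within 0.1 rad of upright (bulb 0.3); bar and heel bar within 0.3 rad of the insert's long axis (horizontal distance between bar and bar_insert below 0.012 m and z of bar in the frame of bar_insert below 0.01 m and angle between each of bar, heel, flush_set's own z axis and vertical below 0.1 rad and linear speed of each of bar, heel, flush_set, bulb below 0.02 m/s and contact force between each of bar, heel, flush_set, bulb and the fingers below 0.1 N and angle between the x axis of bar and the x axis of bar_insert, either way round below 0.3 rad and horizontal distance between heel and heel_insert below 0.012 m and z of heel in the frame of heel_insert below 0.01 m and angle between the x axis of heel and the x axis of heel_insert, either way round below 0.3 rad and horizontal distance between flush_set and set_insert below 0.012 m and z of flush_set in the frame of set_insert below 0.01 m and horizontal distance between bulb and bulb_insert below 0.012 m and z of bulb in the frame of bulb_insert below 0.01 m and angle between bulb's own z axis and vertical below 0.3 rad); the robot touches nothing.
It fails at once if the bulb is squeezed by the fingers with more than 60 N in all (contact force between bulb and the fingers above 60 N).
It fails at once if the bulb is pressed or knocked against its insert with more than 15 N (contact force between bulb and bulb_insert above 15 N).
It fails at once if the bulb is dropped (falling free at more than 0.5 m/s) (contact force between bulb and the fingers below 0.1 N and linear speed of bulb above 0.5 m/s).
It fails at once if the mallet is moved by more than 30 mm (distance of mallet from where it was at the start of the episode above 0.03 m).
It fails at once if the rivet dish is moved by more than 30 mm (distance of rivet_dish from where it was at the start of the episode above 0.03 m).
It also fails if it takes over 115 s, if anything falls off the work surface, if the arm or the gripper's body presses on something with over 40 N, if the wrist force passes 120 N, or if a joint passes its speed limit or range.

## Working session

There is one attempt and no reset: what is moved stays moved. The work goes in short steps, Python scripts to look and compute and a tool call to move; the robot and the scene stay as the last step left them, time stands still between calls to the robot, and variables do not carry over. Pictures are saved under pics/ and viewed, and the job is handed in when it is done.

Besides the shell and the picture viewer there is one more tool, called in YAML: its name, and indented under it one key for each argument. arm_command: Moves the arm, as the interface text tells. Its arguments: {"type":"object","properties":{"commands":{"type":"string"},"newtons":{"type":"number"}},"required":["commands"]}

```bash
ls; mkdir -p pics; python3 - <<'E'
from station import *
import cv2
print(get_obs())
for n in ["top","side","wrist"]:
    s=snapshot(n); cv2.imwrite(f"pics/{n}0.png",s["frame"][:,:,::-1])
    print(n,s["camera_matrix"],s["distortion"],s["extrinsics"])
E
```

```text
pics
{'t': 0.0, 'joints': array([-1.22899603e+00,  2.13359152e-01, -3.50851443e-02,  1.32354472e+00,
       -1.82852170e-05,  1.57075873e+00]), 'joint_velocities': array([-0.00095122, -0.00162919,  0.00126382,  0.00035446,  0.00136261,
        0.00115808]), 'joint_torque': array([-7.38447241e-03, -6.86158276e+01,  4.87119770e+01,  1.72403071e-02,
       -7.38512190e-04, -2.10609932e-05]), 'eef_pos': array([ 0.16746089, -0.47072535,  0.23080436]), 'tool_rot': array([ 0.57799617, -0.57752049,  0.40801864, -0.40732211]), 'wrist_force': array([-0.50523729,  0.09615149, -0.27822903]), 'torque': array([0.03345594, 0.01952993, 0.01209331]), 'grip_width': 0.08547583017992828}
top [[480.92767469   0.         275.14319245]
 [  0.         480.92767469 205.10051127]
 [  0.           0.           1.        ]] [0.05005321 0.         0.         0.         0.        ] [[-0.01301922 -0.99028532  0.13843944  0.29544466]
 [-0.99981624  0.01484082  0.01213398 -0.01171724]
 [-0.01407066 -0.13825602 -0.99029657  1.27788847]
 [ 0.          0.          0.          1.        ]]
side [[468.5872791    0.         289.20170658]
 [  0.         468.5872791  208.11814543]
 [  0.           0.           1.        ]] [-0.15319772  0.          0.          0.          0.        ] [[-0.93084555 -0.21476356  0.29564027  0.0272301 ]
 [-0.3654096   0.550497   -0.750619    1.1724375 ]
 [-0.00154347 -0.80674015 -0.59090435  0.93954606]
 [ 0.          0.          0.          1.        ]]
wrist [[338.72716572   0.         279.77539324]
 [  0.         338.72716572 212.69487768]
 [  0.           0.           1.        ]] [-0.05630994  0.          0.          0.          0.        ] [[ 3.35735588e-01 -8.97733598e-01 -2.85229737e-01  2.40587011e-01]
 [-9.41955920e-01 -3.20234651e-01 -1.00840536e-01 -4.45216589e-01]
 [-8.12507585e-04  3.02529596e-01 -9.53139645e-01  3.72982126e-01]
 [ 0.00000000e+00  0.00000000e+00  0.00000000e+00  1.00000000e+00]]
```

View pics/top0.png

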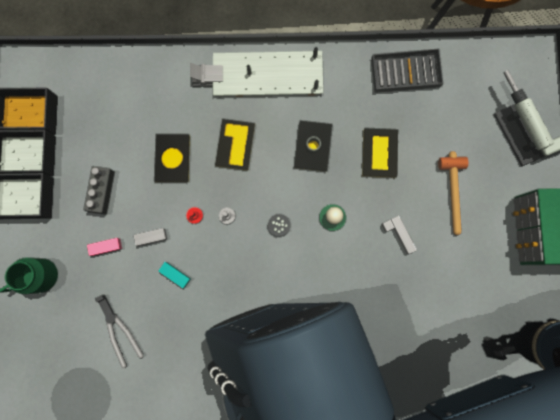

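View pics/side0.png

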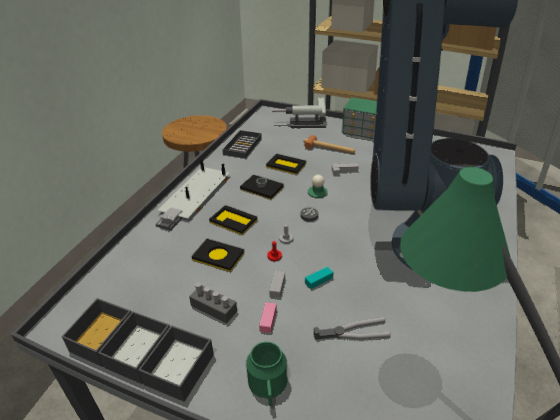

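View pics/wrist0.png

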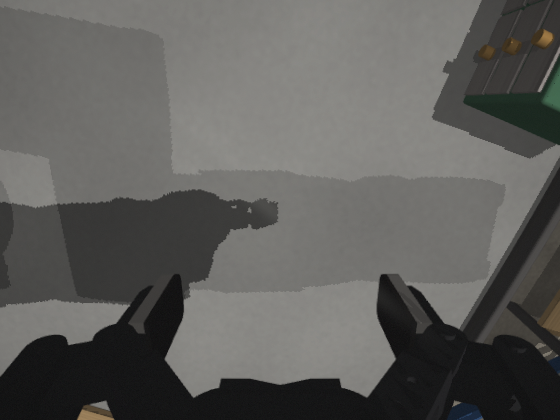

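The top view shows all parts: inserts in a row at rows about 120–190 (round 172,158; L 237,144; bulb socket 313,144; rectangle 380,153), bar at (150,238), set at (227,215), bulb at (332,215) and heel at (400,235). I'll zoom in and measure.

```bash
cat > h.py <<'E'
import numpy as np, cv2
from station import *
def cast(s,px,z):
    K,D,T=s["camera_matrix"],s["distortion"],s["extrinsics"]
    p=cv2.undistortPoints(np.array(px,float).reshape(-1,1,2),K,D).reshape(-1,2)
    d=np.c_[p,np.ones(len(p))]@T[:3,:3].T; o=T[:3,3]
    return (o+d*((z-o[2])/d[:,2])[:,None])[:,:2]
def ray(s,px):
    K,D,T=s["camera_matrix"],s["distortion"],s["extrinsics"]
    p=cv2.undistortPoints(np.array(px,float).reshape(-1,1,2),K,D).reshape(-1,2)[0]
    d=T[:3,:3]@np.r_[p,1]; return T[:3,3],d/np.linalg.norm(d)
def tri(a,pa,b,pb):
    o1,d1=ray(a,pa);o2,d2=ray(b,pb)
    A=np.c_[d1,-d2]; t=np.linalg.lstsq(A,o2-o1,rcond=None)[0]
    p,q=o1+d1*t[0],o2+d2*t[1]; return (p+q)/2,np.linalg.norm(p-q)
def proj(s,P):
    T=np.linalg.inv(s["extrinsics"]); r=cv2.Rodrigues(T[:3,:3])[0]
    return cv2.projectPoints(np.array(P,float).reshape(-1,1,3),r,T[:3,3],s["camera_matrix"],s["distortion"])[0].reshape(-1,2)
E
python3 - <<'E'
from h import *
s=snapshot("top"); f=s["frame"]; np.save("top.npy",f)
bgr=np.ascontiguousarray(f[:,:,::-1])
cv2.imwrite("pics/tz1.png",cv2.resize(bgr[110:200,140:415],None,fx=2.9,fy=2.9,interpolation=cv2.INTER_CUBIC))
cv2.imwrite("pics/tz2.png",cv2.resize(bgr[195:295,80:280],None,fx=4,fy=4,interpolation=cv2.INTER_CUBIC))
cv2.imwrite("pics/tz3.png",cv2.resize(bgr[185:285,240:440],None,fx=4,fy=4,interpolation=cv2.INTER_CUBIC))
E
```

```text
(no output)
```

View pics/tz1.png

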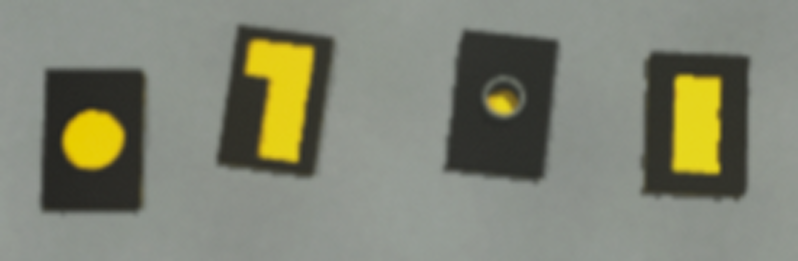

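View pics/tz2.png

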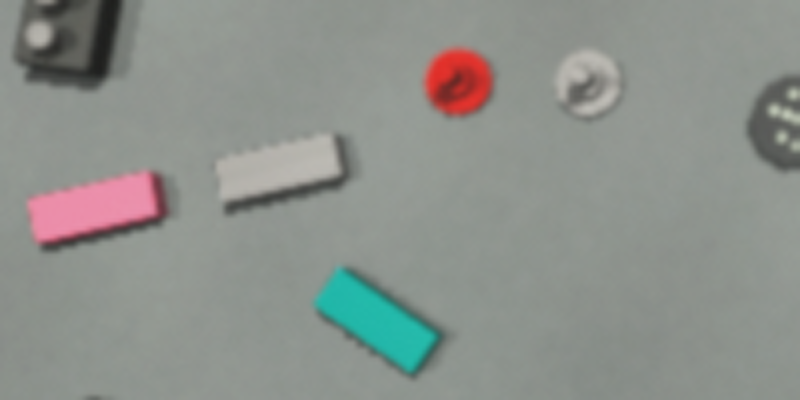

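View pics/tz3.png

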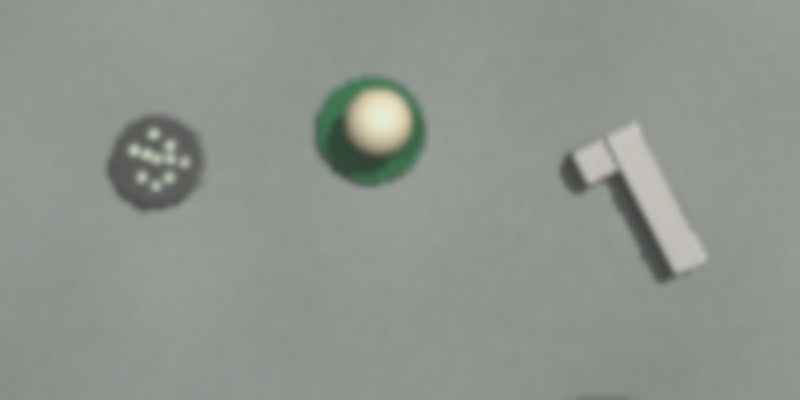

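```bash
cat > m.py <<'E'
from h import *
s=snapshot("top"); f=s["frame"]; hsv=cv2.cvtColor(f,cv2.COLOR_RGB2HSV); H,S,V=[hsv[:,:,i].astype(int) for i in range(3)]
def comps(m,box,lab,z,amin=15):
    u0,v0,u1,v1=box; w=np.zeros(m.shape,np.uint8); w[v0:v1,u0:u1]=m[v0:v1,u0:u1]
    cs,_=cv2.findContours(w,cv2.RETR_EXTERNAL,cv2.CHAIN_APPROX_NONE)
    for c in cs:
        if cv2.contourArea(c)<amin: continue
        mm=np.zeros_like(w); cv2.drawContours(mm,[c],-1,1,-1); v,u=np.nonzero(mm)
        P=cast(s,np.c_[u,v],z); r=cv2.minAreaRect((P*1000).astype(np.float32))
        print(lab,"n",len(u),"pix",u.mean().round(1),v.mean().round(1),"cen",(P.mean(0)*1000).round(1),"rect",np.round(r[0],1),np.round(r[1],1),"ang",round(r[2],1))
row=(140,105,420,200)
yel=((H>20)&(H<35)&(S>150)&(V>120)); comps(yel,row,"yellow",.006)
blk=((V<80)|yel); comps(blk,row,"black",.016,300)
br=(S<25)&(V>160)
print(f[238,150],f[235,400],f[215,227],f[150,280],f[215,340],f[260,200])
comps(br,(125,220,175,255),"bar",.026)
comps(br,(375,205,425,265),"heel",.026)
comps(br,(210,200,245,230),"set",.010)
comps((S>60)&(H>50)&(H<90),(310,195,360,240),"lid",.010)
comps((V>150)&(H<50)&(S>15),(310,195,360,240),"bulb",.0496)
comps((V>130)&(S<30),(295,125,330,160),"boss",.034,5)
comps((V<115),(260,205,300,245),"dish",.019)
comps((S>150),(430,140,480,245),"mallet",.02)
E
python3 m.py
```

```text
yellow n 345 pix 171.6 157.7 cen [607.1 282.6] rect [607.7 282.8] [56.9 52.6] ang 89.2
yellow n 48 pix 312.7 145.1 cen [ 636.1 -100.1] rect [636.3 -99.6] [21.2 17.5] ang 43.0
yellow n 554 pix 379.8 152.3 cen [ 612.7 -280. ] rect [ 612.3 -280.7] [43.  91.7] ang 87.8
yellow n 689 pix 236.6 142.2 cen [647.6 106.4] rect [642.8 113.4] [ 63.1 113. ] ang 81.9
black n 1646 pix 171.7 158.1 cen [603.7 280.1] rect [604.2 280.2] [ 90.9 131.9] ang 89.2
black n 1661 pix 379.7 152.7 cen [ 609.3 -277.5] rect [ 609.5 -277.3] [ 91.5 132.6] ang 86.2
black n 1591 pix 312.7 146.0 cen [630.9 -99.3] rect [631.2 -99.3] [ 88.7 133.2] ang 82.5
black n 1576 pix 234.5 144.5 cen [638.5 111.2] rect [638.8 111.1] [ 89.  132.5] ang 81.4
[185 182 175] [181 178 172] [102 102  97] [145 150 144] [218 210 177] [141 148 142]
bar n 299 pix 148.7 236.1 cen [393.9 334.2] rect [394.7 334.6] [28. 76.] ang 11.8
heel n 410 pix 401.1 232.2 cen [ 394.9 -321.6] rect [ 385.5 -317.9] [100.1  45.7] ang 24.6
set n 28 pix 229.5 220.0 cen [434.7 125.5] rect [434.  126.1] [ 8.5 28.5] ang 31.5
set n 92 pix 225.2 211.7 cen [457.  136.9] rect [455.9 137.1] [24.7 41.2] ang 20.4
lid n 538 pix 332.2 217.1 cen [ 438.5 -146.9] rect [ 438.8 -147.5] [68.8 66.2] ang 43.6
bulb n 186 pix 334.6 214.1 cen [ 441.7 -149. ] rect [ 441.9 -148.7] [38.4 36.2] ang 89.1
dish n 425 pix 278.3 225.4 cen [417.4  -3.8] rect [417.3  -3.1] [57.8 60.6] ang 89.2
mallet n 267 pix 453.8 162.3 cen [ 578.4 -469.6] rect [ 579.2 -470. ] [68. 27.] ang 88.9
```

```bash
cat > go.py <<'E'
# usage: go.py x y z(mm) [jawangle deg]  -> shift in tool axes (cm), turn
import sys
from h import *
from scipy.spatial.transform import Rotation as R
o=get_obs(); q=o["tool_rot"]; M=R.from_quat([q[1],q[2],q[3],q[0]]).as_matrix()
a=[float(v) for v in sys.argv[1:]]
d=np.array(a[:3])/10-o["eef_pos"]*100
jaw=np.degrees(np.arctan2(M[1,0],M[0,0]))
print("t",round(o["t"],2),"pos",(o["eef_pos"]*1000).round(1),"jaw",round(jaw,2),"tilt y",M[:,1].round(4),"grip",round(o["grip_width"]*1000,1),"j1,j6",o["joints"][[0,5]].round(2))
print("shift cm",(M.T@d).round(2), "axes x",M[:,0].round(3),"z",M[:,2].round(3))
if len(a)>3:
    # desired jaw angle a[3] mod 180 ; turn about +y(down) by +t lowers yaw by t
    t=(jaw-a[3]+90)%180-90; print("turn",round(t,2))
E
python3 - <<'E'
from h import *
t=snapshot("top"); s=snapshot("side")
print(cast(t,[[227,215.75]],.010)*1000)
f=s["frame"]; b=np.ascontiguousarray(f[:,:,::-1])
cv2.imwrite("pics/sz1.png",cv2.resize(b[165:265,240:340],None,fx=6,fy=6,interpolation=cv2.INTER_CUBIC))
for z in (0.0,.01,.056): print(z,proj(t,[.448,.130,z]),proj(s,[.448,.130,z]))
E
python3 go.py 393 -327 150 114.6
```

```text
[[446.04620889 132.07325389]]
0.0 [[228.19770147 215.44809119]] [[286.2213652  238.14421277]]
0.01 [[227.78078181 215.00794893]] [[286.2040091  235.67435748]]
0.056 [[225.77649844 212.89215883]] [[286.12262994 224.04149578]]
t 0.35 pos [ 167.6 -471.   231.2] jaw -70.41 tilt y [-1.e-04  3.e-04 -1.e+00] grip 85.3 j1,j6 [-1.23  1.57]
shift cm [-6.    8.12 26.07] axes x [ 0.335 -0.942 -0.   ] z [ 0.942  0.335 -0.   ]
turn -5.01
```

View pics/sz1.png

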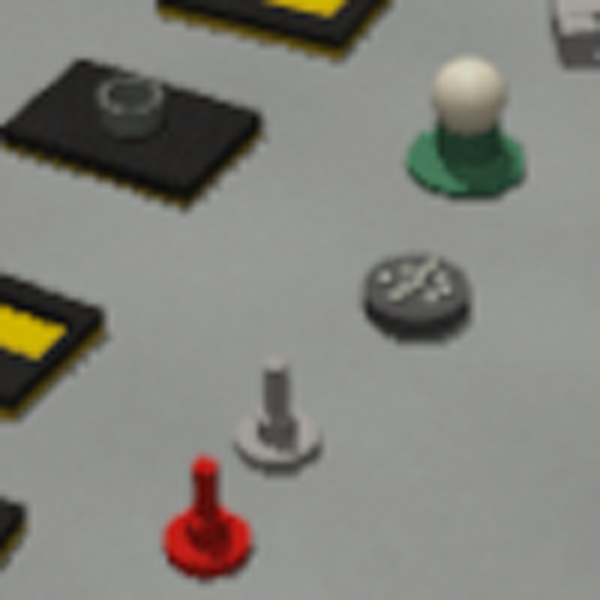

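Side view: set shank top at (286,225), disc at (286,238), which agrees with the top view: set at about (447,131). Moving over the heel.

arm_command:
  commands: "-1 1.35 4.35 0 -1;-1 1.35 4.35 0 -1;-1 1.35 4.35 0 -1;-1 1.35 4.35 0 -1;-1 1.35 4.35 0 -1;-1 1.35 4.35 0 -1;0 0 0 -5 -1;0 0 0 0 -1"
  newtons: 60

```text
t: 1.35
eef_pos: [0.3935, -0.3267, 0.1501]
tool_rot: [-0.595, 0.595, -0.382, 0.382]
wrist_force: [0.1, -0.8, -0.2]
grip_width: 0.0854
```

```bash
python3 go.py 393 -327 11 114.6; python3 - <<'E'
from h import *
s=snapshot("wrist"); cv2.imwrite("pics/w1.png",s["frame"][:,:,::-1])
t=tri(snapshot("top"),(334.6,214.1),snapshot("side"),(318.3,180.5)); print(t)
t=tri(snapshot("top"),(313,143.5),snapshot("side"),(261.7,181.3)); print(t)
E
```

```text
t 1.35 pos [ 393.5 -326.7  150.1] jaw -65.38 tilt y [-4.e-04  2.e-04 -1.e+00] grip 85.4 j1,j6 [-0.69  2.02]
shift cm [ 1.000e-02  1.391e+01 -6.000e-02] axes x [ 0.417 -0.909 -0.   ] z [ 0.909  0.417 -0.   ]
turn 0.02
(array([ 0.4399773 , -0.14951969,  0.04795778]), np.float64(0.0036300698042339373))
(array([ 0.63390974, -0.09950242,  0.02894603]), np.float64(0.0006119888006314094))
```

View pics/w1.png

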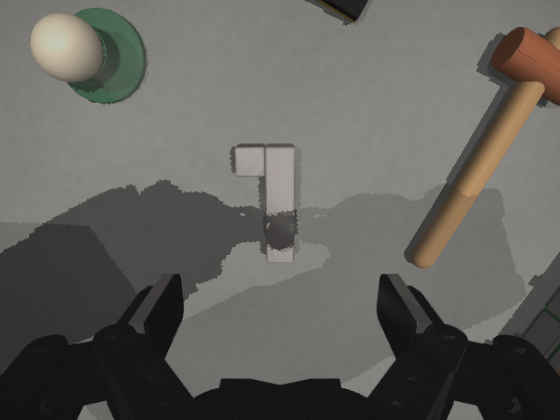

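The wrist view shows the heel centred between the jaws: leg columns 266–296, rows 144–262, foot on the left at the top. Checking the centre from this view.

```bash
python3 - <<'E'
from h import *
s=snapshot("wrist")
p=cast(s,[[266.5,145],[295.5,145],[266.5,261],[295,261]],.026)*1000
print(p.round(1),p.mean(0)); d=p[1]-p[3];print(np.degrees(np.arctan2(d[1],d[0])),np.linalg.norm(d))
print(cast(s,[[67,47]],.0496)*1000)
E
```

```text
[[ 432.7 -298.5]
 [ 442.1 -319. ]
 [ 342.  -338.5]
 [ 352.2 -361. ]] [ 392.25944984 -329.24098604]
25.052873581511495 99.17432000303324
[[ 440.656734   -148.59041554]]
```

arm_command:
  commands: "0 5 0 0 -1;0 5 0 0 -1;0 2.5 0 0 -1;0 1.4 0 0 -1;0 0 0 0 0.3;0 0 0 0 0.8;0 0 0 0 1;0 0 0 0 1"
  newtons: 70

```text
t: 2.65
eef_pos: [0.3938, -0.3273, 0.0124]
tool_rot: [-0.595, 0.595, -0.382, 0.383]
wrist_force: [-2.4, 2.8, 11.0]
grip_width: 0.0223
```

```bash
python3 go.py 393 -327 11 114.6; python3 - <<'E'
from h import *
s=snapshot("wrist"); cv2.imwrite("pics/w2.png",s["frame"][:,:,::-1])
E
```

```text
t 2.65 pos [ 393.8 -327.3   12.4] jaw -65.42 tilt y [ 1.1e-03 -8.0e-04 -1.0e+00] grip 22.3 j1,j6 [-0.69  2.02]
shift cm [-0.07  0.14 -0.06] axes x [ 0.416 -0.909  0.001] z [0.909 0.416 0.001]
turn -0.02
```

View pics/w2.png

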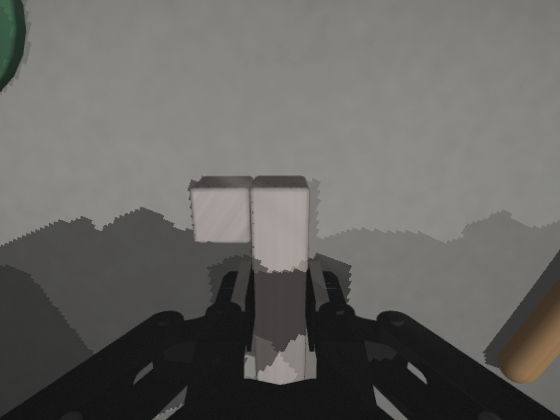

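Gripped at 22 mm. Lifting.

arm_command:
  commands: "0 -1 0 0 1;0 -3 0 0 1;0 -4 0 0 1;0 -4 0 0 1;0 0 0 0 1"

```text
t: 3.32
eef_pos: [0.3947, -0.3281, 0.1343]
tool_rot: [-0.595, 0.595, -0.38, 0.384]
wrist_force: [0.3, -0.2, -6.2]
grip_width: 0.022
```

```bash
python3 go.py 638 102 135 81.4; python3 - <<'E'
from h import *
s=snapshot("wrist"); cv2.imwrite("pics/w3.png",s["frame"][:,:,::-1])
E
```

```text
t 3.33 pos [ 394.7 -328.1  134.3] jaw -65.42 tilt y [ 0.0038 -0.0032 -1.    ] grip 22.0 j1,j6 [-0.69  2.02]
shift cm [-28.99  -0.12  40.02] axes x [ 0.416 -0.909  0.004] z [0.909 0.416 0.002]
turn 33.18
```

View pics/w3.png

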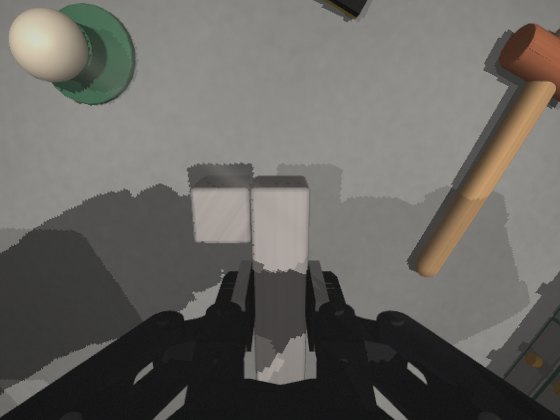

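```bash
python3 - <<'E'
from h import *
s=snapshot("wrist"); p=cast(s,[[252,189],[308,189]],.1343+.0136)*1000
m=p.mean(0); d=p[1]-p[0]; d/=np.linalg.norm(d); print(p.round(1), np.linalg.norm(p[1]-p[0]))
n=np.array([-d[1],d[0]]); o=m-50*n; t=get_obs()["eef_pos"][:2]*1000
print("axis",np.degrees(np.arctan2(n[1],n[0])),"origin",o,"tcp-origin along/side",(t-o)@n,(t-o)@np.array([-n[1],n[0]]))
E
```

```text
[[ 432.1 -298.5]
 [ 441.  -318. ]] 21.464053118476667
axis 24.588735036297674 origin [ 391.0654833  -329.08182701] tcp-origin along/side 2.824522958066654 1.1512763230790757
```

arm_command:
  commands: "-3.2 0 4.4 0 1;-3.2 0 4.4 0 1;-3.2 0 4.4 0 1;-3.2 0 4.4 0 1;-3.2 0 4.4 0 1;-3.2 0 4.4 0 1;-3.2 0 4.4 0 1;-3.2 0 4.4 0 1"

```text
t: 4.42
eef_pos: [0.6066, 0.0538, 0.1293]
tool_rot: [-0.594, 0.596, -0.383, 0.381]
wrist_force: [0.8, -1.2, -5.7]
grip_width: 0.0222
```

```bash
python3 go.py 640 100.6 100 81.4
```

```text
t 4.42 pos [606.6  53.8 129.3] jaw -65.41 tilt y [-2.9e-03 -4.0e-04 -1.0e+00] grip 22.2 j1,j6 [0.09 2.8 ]
shift cm [-2.86  2.92  4.99] axes x [ 0.416 -0.909 -0.001] z [ 0.909  0.416 -0.003]
turn 33.19
```

Joint 6 would pass its range (2.8 + 0.6 rad), so I turn the long way round (−327°), which is cheap in time.

arm_command:
  commands: "0 0 0 -10.6 1;0 0 0 -10.6 1;0 0 0 -10.6 1;0 0 0 -10.6 1;0 0 0 -10.6 1;0 0 0 -10.6 1;0 0 0 -10.6 1;0 0 0 -10.6 1"

```text
t: 5.42
eef_pos: [0.6058, 0.0521, 0.1291]
tool_rot: [0.697, -0.697, -0.12, 0.122]
wrist_force: [0.7, -0.8, -6.1]
grip_width: 0.0217
```

arm_command:
  commands: "0 0 0 -10.6 1;0 0 0 -10.6 1;0 0 0 -10.6 1;0 0 0 -10.6 1;0 0 0 -10.6 1;0 0 0 -10.6 1;0 0 0 -10.6 1;0 0 0 -10.6 1"

```text
t: 6.42
eef_pos: [0.6058, 0.0521, 0.1291]
tool_rot: [0.434, -0.432, -0.558, 0.56]
wrist_force: [-0.1, 0.1, -5.7]
grip_width: 0.0222
```

arm_command:
  commands: "0 0 0 -10.6 1;0 0 0 -10.6 1;0 0 0 -10.6 1;0 0 0 -10.6 1;0 0 0 -10.6 1;0 0 0 -10.6 1;0 0 0 -10.6 1;0 0 0 -10.6 1"

```text
t: 7.42
eef_pos: [0.6058, 0.0521, 0.1291]
tool_rot: [0.056, -0.059, 0.705, -0.705]
wrist_force: [0.8, 0.3, -7.5]
grip_width: 0.0221
```

```bash
python3 go.py 640 100.6 100 81.4
```

```text
t 7.42 pos [605.8  52.1 129.1] jaw -170.67 tilt y [-3.4e-03 -3.0e-04 -1.0e+00] grip 22.1 j1,j6 [ 0.09 -1.65]
shift cm [-4.17  2.9  -4.23] axes x [-0.987 -0.162  0.003] z [ 0.162 -0.987 -0.   ]
turn -72.07
```

arm_command:
  commands: "0 0 0 -10.3 1;0 0 0 -10.3 1;0 0 0 -10.3 1;0 0 0 -10.3 1;0 0 0 -10.3 1;0 0 0 -10.3 1;0 0 0 -10.3 1;0 0 0 0 1"

```text
t: 8.43
eef_pos: [0.606, 0.0521, 0.1295]
tool_rot: [0.459, -0.46, 0.538, -0.537]
wrist_force: [-0.3, 0.0, -7.0]
grip_width: 0.0223
```

```bash
python3 go.py 640 100.6 70 81.4;  python3 - <<'E'
from h import *
s=snapshot("wrist"); cv2.imwrite("pics/w4.png",s["frame"][:,:,::-1])
E
```

```text
t 8.43 pos [606.   52.1 129.5] jaw -98.97 tilt y [-2.9e-03 -3.0e-04 -1.0e+00] grip 22.3 j1,j6 [ 0.09 -2.9 ]
shift cm [-5.33  5.94  2.62] axes x [-0.156 -0.988  0.001] z [ 0.988 -0.156 -0.003]
turn -0.37
```

View pics/w4.png

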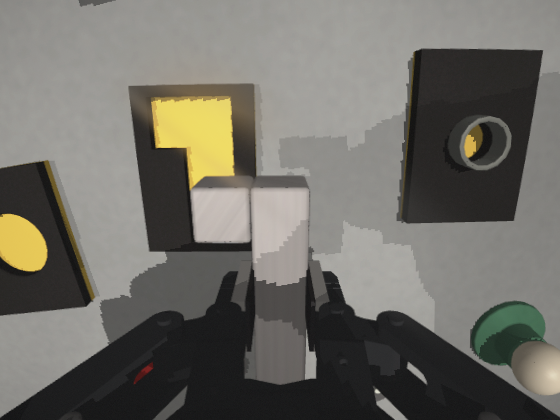

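The wrist view shows the heel held squarely and the L cut-out in the same sense, sheet corners at about (130,86), (255,84), (150,250). Measuring the insert from here.

```bash
python3 - <<'E'
from h import *
s=snapshot("wrist"); np.save("w4.npy",s["frame"])
p=cast(s,[[131,87],[253,85],[150,249]],.016)*1000
print(p.round(1), np.linalg.norm(p[0]-p[1]),np.linalg.norm(p[0]-p[2]))
a=p[0]-p[2]; print("ang",np.degrees(np.arctan2(a[1],a[0])))
x=a/np.linalg.norm(a); y=np.array([-x[1],x[0]])
print("origin", (p[1]+p[2])/2-10*y)
# cut-out inner corners at top z .016
q=cast(s,[[152,97],[232,97]],.016)*1000; print(q.round(1), q[1]-57*x+19*y)
print("boss",cast(s,[[482,143]],.034)*1000)
q=cast(s,[[415,50],[541,51],[514,221],[402,221]],.016)*1000; print(q.round(1),q.mean(0))
E
```

```text
[[713.2 143.2]
 [699.6  56.1]
 [588.1 163.5]] 88.17260188299447 126.72445481942194
ang -9.236187216220225
origin [642.26861678  99.92684551]
[[703.8 129.8]
 [694.   72.5]] [640.80183159 100.36222322]
boss [[636.35051608 -97.94814178]]
[[ 705.5  -60.2]
 [ 693.1 -152.7]
 [ 564.6 -136.8]
 [ 579.7  -43.7]] [635.72313908 -98.36825384]
```

```bash
python3 go.py 642.2 100.5 50 81.2
```

```text
t 8.53 pos [606.4  52.1 130.2] jaw -99.17 tilt y [-1.8e-03 -2.0e-04 -1.0e+00] grip 21.8 j1,j6 [ 0.09 -2.9 ]
shift cm [-5.35  8.01  2.78] axes x [-0.159 -0.987  0.   ] z [ 0.987 -0.159 -0.002]
turn -0.37
```

arm_command:
  commands: "-2.65 0 1.4 0 1;-2.65 0 1.4 0 1;0 3 0 0 1;0 3 0 0 1;0 2 0 0 1;0 0 0 0 1"

```text
t: 9.28
eef_pos: [0.6414, 0.1, 0.0494]
tool_rot: [0.458, -0.46, 0.539, -0.537]
wrist_force: [0.5, 0.2, -5.9]
grip_width: 0.022
```

```bash
python3 go.py 642.2 100.5 19 81.2;  python3 - <<'E'
from h import *
s=snapshot("wrist"); cv2.imwrite("pics/w5.png",s["frame"][:,:,::-1])
s=snapshot("side"); cv2.imwrite("pics/s5.png",cv2.resize(s["frame"][150:300,150:350,::-1],None,fx=4,fy=4,interpolation=cv2.INTER_CUBIC))
E
```

```text
t 9.28 pos [641.4 100.   49.4] jaw -99.08 tilt y [-3.7e-03 -6.0e-04 -1.0e+00] grip 22.0 j1,j6 [ 0.15 -2.83]
shift cm [-0.07  3.04  0.08] axes x [-0.158 -0.987  0.001] z [ 0.987 -0.158 -0.004]
turn -0.28
```

View pics/w5.png

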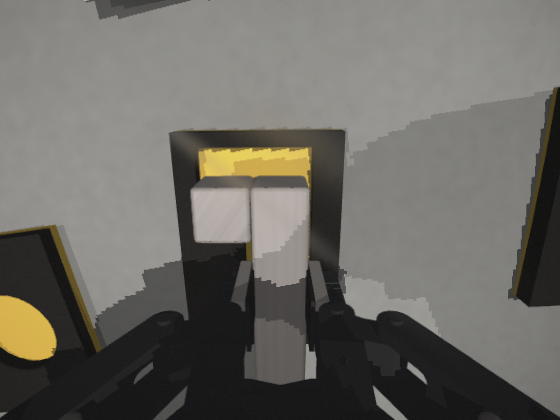

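View pics/s5.png

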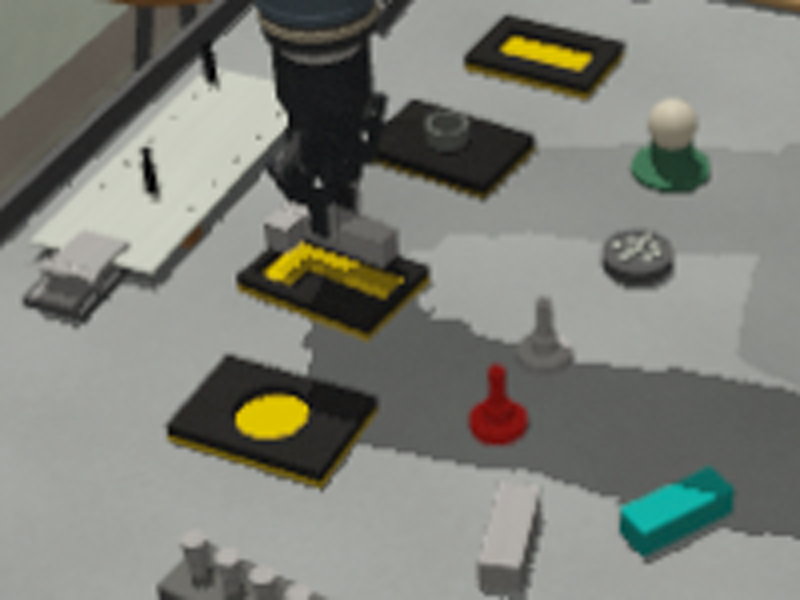

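```bash
python3 - <<'E'
from h import *
s=snapshot("wrist")
x=np.array([.988,-.155]);y=np.array([.155,.988])
for z in (.016,.006):
  q=cast(s,[[311,149],[200,149]],z)*1000; print(z,q.round(1), np.linalg.norm(q[0]-q[1]),"origin",q[0]-57*x+19*y,q[1]-57*x-43*y)
q=cast(s,[[345,130],[171,132]],.016)*1000;print(np.linalg.norm(q[0]-q[1]),"origin from sheet",q[0]-65*x+35*y,q[1]-65*x-55*y)
h=cast(s,[[308,189],[252,189],[194,189]],.0494+.0136)*1000; print("heel org",h[0]-50*x+12*y,h[1]-50*x-12*y,h[2]-50*x-36*y)
E
```

```text
0.016 [[695.7  75.1]
 [704.8 132.3]] 57.96900150544935 origin [642.32217537 102.70147795] [641.84861622  98.68995876]
0.006 [[694.4  74.4]
 [704.  134.8]] 61.22702360152739 origin [640.98062113 101.98949346] [641.02055584 101.19527625]
89.7487595470596 origin from sheet [643.85211015 101.1822723 ] [643.0698065  101.03981232]
heel org [639.00907824 101.27133026] [638.75839479  99.51652461] [638.680223    98.65018814]
```

arm_command:
  commands: "-0.1 0 0.15 0 1;0 1 0 0 1;0 1 0 0 1;0 0.5 0 0 1;0 0 0 0 1"

```text
t: 10.05
eef_pos: [0.644, 0.1009, 0.0256]
tool_rot: [0.459, -0.46, 0.538, -0.537]
wrist_force: [1.3, -1.0, -6.0]
grip_width: 0.0218
```

```bash
python3 go.py 642.2 100.5 19 81.2;  python3 - <<'E'
from h import *
s=snapshot("wrist"); cv2.imwrite("pics/w6.png",s["frame"][:,:,::-1])
E
```

```text
t 10.05 pos [644.  100.9  25.6] jaw -98.92 tilt y [-1.1e-03 -2.0e-04 -1.0e+00] grip 21.8 j1,j6 [ 0.16 -2.83]
shift cm [ 0.07  0.66 -0.17] axes x [-0.155 -0.988  0.   ] z [ 0.988 -0.155 -0.001]
turn -0.12
```

View pics/w6.png

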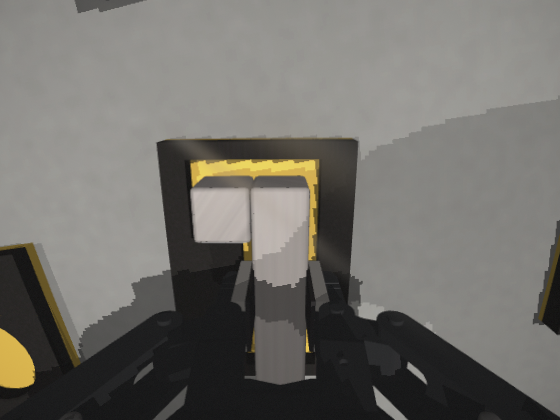

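arm_command:
  commands: "0 0.4 0 0 1;0 0.2 0 0 1;0 0 0 0 1"

```text
t: 10.48
eef_pos: [0.6444, 0.1009, 0.0201]
tool_rot: [0.46, -0.46, 0.537, -0.537]
wrist_force: [0.2, 0.4, -7.2]
grip_width: 0.022
```

```bash
python3 go.py 642.2 100.5 19 81.2
```

```text
t 10.47 pos [644.4 100.9  20.1] jaw -98.92 tilt y [-2.e-04 -0.e+00 -1.e+00] grip 22.0 j1,j6 [ 0.16 -2.83]
shift cm [ 0.08  0.11 -0.21] axes x [-0.155 -0.988  0.   ] z [ 0.988 -0.155 -0.   ]
turn -0.12
```

arm_command:
  commands: "0 0.1 0 0 1;0 0 0 0 0.2;0 0 0 0 -0.2;0 -0.5 0 0 -0.4;0 -3 0 0 -0.6;0 -5 0 0 -1;0 -4 0 0 -1;0 0 0 0 -1"

```text
t: 11.48
eef_pos: [0.6464, 0.1013, 0.1484]
tool_rot: [-0.462, 0.458, -0.536, 0.539]
wrist_force: [1.2, -0.5, -0.5]
grip_width: 0.0856
```

```bash
python3 go.py 441 -149 150;  python3 - <<'E'
from h import *
s=snapshot("wrist"); cv2.imwrite("pics/w7.png",s["frame"][:,:,::-1])
E
```

```text
t 11.47 pos [646.4 101.3 148.4] jaw -98.92 tilt y [ 0.0062  0.001  -1.    ] grip 85.6 j1,j6 [ 0.16 -2.83]
shift cm [ 27.91  -0.31 -16.41] axes x [-0.155 -0.988 -0.002] z [ 0.988 -0.155  0.006]
```

View pics/w7.png

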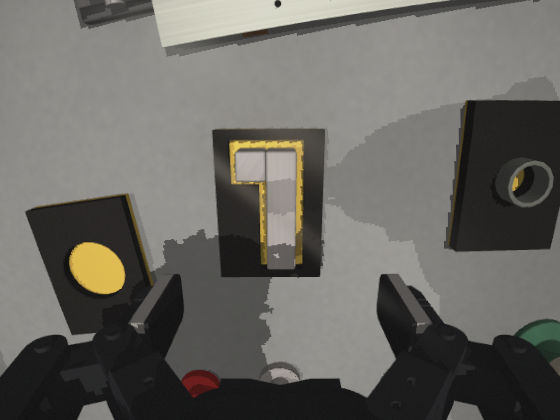

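```bash
python3 - <<'E'
from h import *
s=snapshot("wrist"); f=s["frame"]; cv2.imwrite("pics/w7z.png",cv2.resize(f[120:285,200:335,::-1],None,fx=3.6,fy=3.6,interpolation=cv2.INTER_CUBIC))
x=np.array([.988,-.155]);y=np.array([.155,.988])
h=cast(s,[[235,150],[296,150],[296,269],[266,269]],.032)*1000
print(h.round(1),np.linalg.norm(h[0]-h[1]),np.linalg.norm(h[1]-h[2]),np.linalg.norm(h[2]-h[3]))
print("heel",h[1]-50*x+12*y,h[2]+50*x+12*y)
q=cast(s,[[213,129],[325,129],[320,276],[221,276]],.016)*1000
print(q.round(1),np.linalg.norm(q[0]-q[1]),np.linalg.norm(q[1]-q[2]),"ins",q.mean(0)-10*y)
E
```

```text
[[696.1 127.1]
 [689.   81.8]
 [591.1  95.6]
 [594.9 120.5]] 45.87297631445981 98.88952270979786 25.163704171688266
heel [641.44478368 101.37988537] [642.332559    99.74833736]
[[713.4 143.5]
 [699.7  56.5]
 [572.7  75.7]
 [586.3 163.7]] 88.06256693366947 128.51199445527928 ins [641.47165461  99.9733877 ]
```

View pics/w7z.png

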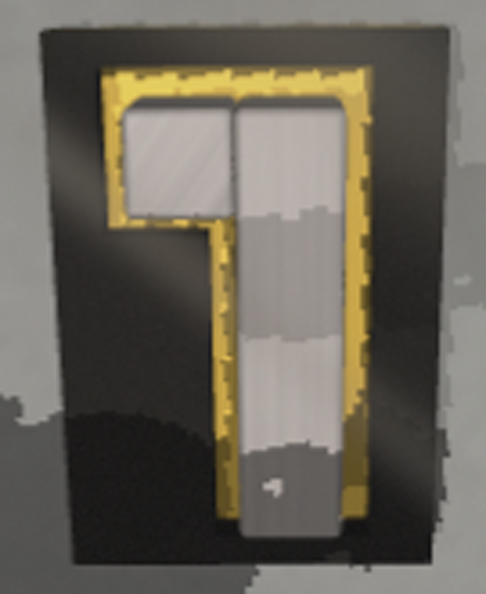

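The heel is seated, with a yellow gap all round, centred within about 1 mm. Now I unwind the wrist and go to the bulb.

arm_command:
  commands: "0 0 0 10.5 -1;0 0 0 10.5 -1;0 0 0 10.5 -1;0 0 0 10.5 -1;0 0 0 10.5 -1;0 0 0 10.5 -1;0 0 0 10.5 -1;0 0 0 10.5 -1"

```text
t: 12.58
eef_pos: [0.6438, 0.1008, 0.1429]
tool_rot: [0.021, -0.019, -0.707, 0.707]
wrist_force: [0.8, -0.5, 0.2]
grip_width: 0.0856
```

arm_command:
  commands: "0 0 0 10.5 -1;0 0 0 10.5 -1;0 0 0 10 -1;0 0 0 0 -1"

```text
t: 13.08
eef_pos: [0.6439, 0.1009, 0.1431]
tool_rot: [0.207, -0.205, -0.676, 0.677]
wrist_force: [0.2, 0.8, 0.0]
grip_width: 0.0853
```

```bash
python3 go.py 441 -149 150 146
```

```text
t 13.07 pos [643.9 100.9 143.1] jaw 146.14 tilt y [-1.9e-03 -3.0e-04 -1.0e+00] grip 85.3 j1,j6 [ 0.16 -0.82]
shift cm [ 2.92 -0.64 32.05] axes x [-0.83   0.557  0.001] z [-0.557 -0.83   0.001]
turn 0.14
```

arm_command:
  commands: "0.4 -0.1 4.5 0 -1;0.4 -0.1 4.5 0 -1;0.4 -0.1 4.5 0 -1;0.4 -0.1 4.5 0 -1;0.4 -0.1 4.5 0 -1;0.4 -0.1 4.5 0 -1;0.4 0 4.5 0 -1;0 0 0 0 -1"
  newtons: 20

```text
t: 14.08
eef_pos: [0.4436, -0.1464, 0.15]
tool_rot: [0.206, -0.205, -0.676, 0.677]
wrist_force: [-0.9, 1.1, 0.3]
grip_width: 0.0853
```

```bash
python3 go.py 441 -149 28 146;  python3 - <<'E'
from h import *
s=snapshot("wrist"); cv2.imwrite("pics/w8.png",s["frame"][:,:,::-1])
f=s["frame"];hsv=cv2.cvtColor(f,cv2.COLOR_RGB2HSV); H,S,V=[hsv[:,:,i].astype(int) for i in range(3)]
m=((V>120)&(H>8)&(H<40)&(S>22)&(S<110)).astype(np.uint8); m[260:]=0
cs,_=cv2.findContours(m,0,1); c=max(cs,key=cv2.contourArea); (u,v),r=cv2.minEnclosingCircle(c); b=cv2.boundingRect(c); print(u,v,r,b)
uv=[[b[0]+b[2]/2-.5,b[1]+b[3]/2-.5]]
print(cast(s,uv,.0496)*1000)
E
```

```text
t 14.07 pos [ 443.6 -146.4  150. ] jaw 146.18 tilt y [-9.e-04 -1.e-04 -1.e+00] grip 85.3 j1,j6 [-0.32 -1.3 ]
shift cm [ 0.07 12.2   0.35] axes x [-0.831  0.557  0.001] z [-0.557 -0.831  0.001]
turn 0.18
281.5 210.5 28.504484176635742 (254, 183, 55, 54)
[[ 441.21883281 -148.60755266]]
```

View pics/w8.png

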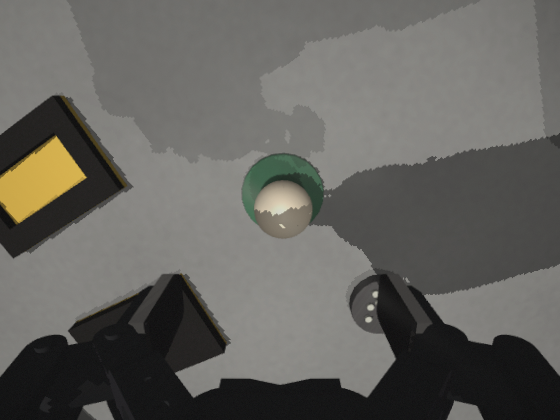

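Bulb globe at pixel (281,210), which gives (441.2, −148.6) and agrees with the other cameras. Descending with the jaws open.

arm_command:
  commands: "0.07 3 0.34 0 -1;0 4 0 0 -1;0 3 0 0 -1;0 1.5 0 0 -1;0 0.7 0 0 -1;0 0 0 0 -0.6;0 0 0 0 -0.3;0 0 0 0 -0.2"
  newtons: 20

```text
t: 15.12
eef_pos: [0.4434, -0.1473, 0.0289]
tool_rot: [0.206, -0.207, -0.676, 0.676]
wrist_force: [0.6, -0.5, -0.5]
grip_width: 0.0517
```

```bash
python3 go.py 441.1 -148.8 28 146;  python3 - <<'E'
from h import *
s=snapshot("wrist"); cv2.imwrite("pics/w9.png",s["frame"][:,:,::-1])
E
```

```text
t 15.12 pos [ 443.4 -147.3   28.9] jaw 146.1 tilt y [ 1.e-03 -3.e-04 -1.e+00] grip 51.7 j1,j6 [-0.32 -1.3 ]
shift cm [0.11 0.09 0.25] axes x [-0.83   0.558 -0.001] z [-0.558 -0.83  -0.   ]
turn 0.1
```

View pics/w9.png

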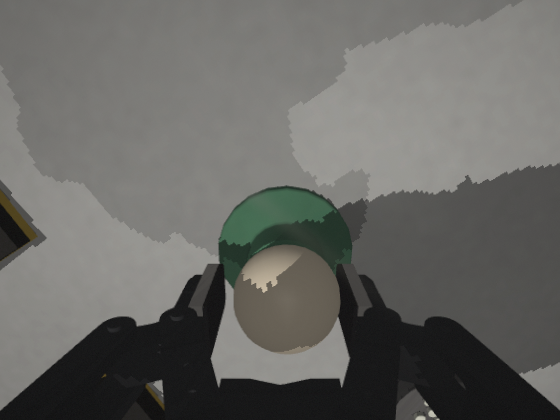

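The bulb sits about 2 mm to the right of the jaw centre (columns 234–340 versus centre 281), so I shift before closing slowly.

arm_command:
  commands: "0.2 0 0.2 0 -0.2;0 0 0 0 -0.12;0 0 0 0 -0.08;0 0 0 0 -0.05;0 0 0 0 -0.03;0 0 0 0 -0.01"
  newtons: 20

```text
t: 15.92
eef_pos: [0.4401, -0.1477, 0.0283]
tool_rot: [-0.206, 0.206, 0.676, -0.676]
wrist_force: [-0.4, 1.0, 1.4]
grip_width: 0.0433
```

```bash
python3 go.py 441.1 -148.8 28 146;  python3 - <<'E'
from h import *
s=snapshot("wrist"); cv2.imwrite("pics/w10.png",s["frame"][:,:,::-1]); print(get_obs()["wrist_force"])
E
```

```text
t 15.93 pos [ 440.1 -147.7   28.3] jaw 146.09 tilt y [-2.e-04  1.e-04 -1.e+00] grip 43.3 j1,j6 [-0.32 -1.3 ]
shift cm [-0.14  0.03  0.03] axes x [-0.83   0.558  0.   ] z [-0.558 -0.83   0.   ]
turn 0.09
[-1.02765117  0.37013382  1.94092603]
```

View pics/w10.png

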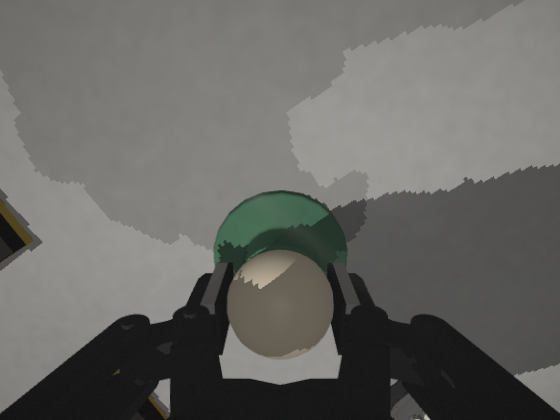

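arm_command:
  commands: "0 0 0 0 0.02;0 0 0 0 0.02;0 -0.2 0 0 0.02;0 -0.5 0 0 0.02;0 -1 0 0 0.02;0 -1 0 0 0.02;0 0 0 0 0.02"

```text
t: 16.85
eef_pos: [0.441, -0.148, 0.0563]
tool_rot: [0.206, -0.207, -0.676, 0.676]
wrist_force: [-0.5, -0.5, -0.1]
grip_width: 0.0426
```

```bash
python3 go.py 441.1 -148.8 28 146;  python3 - <<'E'
from h import *
s=snapshot("wrist"); cv2.imwrite("pics/w11.png",s["frame"][:,:,::-1]); print(get_obs()["wrist_force"])
s=snapshot("side"); cv2.imwrite("pics/s11.png",cv2.resize(s["frame"][120:240,230:390,::-1],None,fx=4,fy=4,interpolation=cv2.INTER_CUBIC))
E
```

```text
t 16.85 pos [ 441.  -148.    56.3] jaw 146.08 tilt y [ 1.7e-03 -6.0e-04 -1.0e+00] grip 42.6 j1,j6 [-0.32 -1.3 ]
shift cm [-0.05  2.83  0.06] axes x [-0.83   0.558 -0.002] z [-0.558 -0.83  -0.   ]
turn 0.08
[ 0.74262268  0.23498757 -0.98465941]
```

View pics/w11.png

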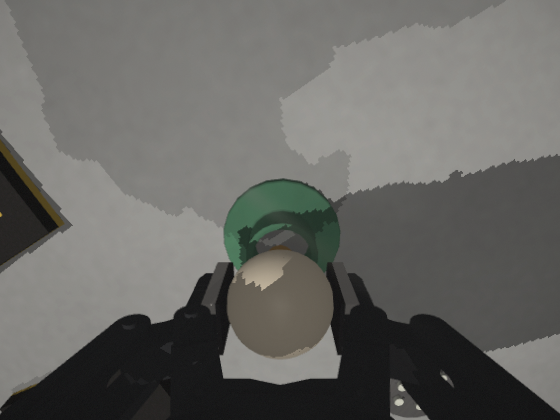

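View pics/s11.png

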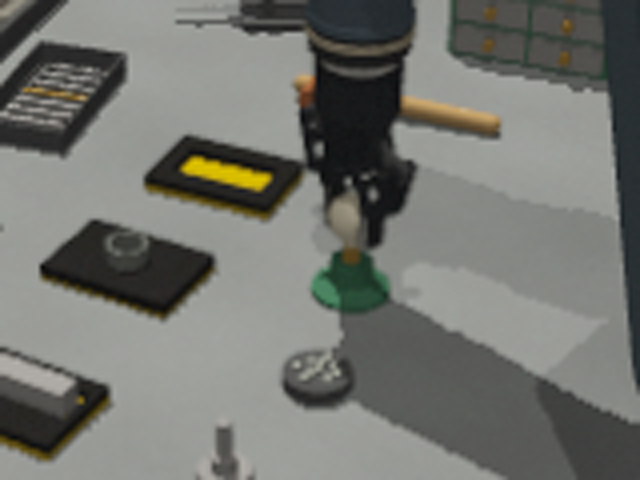

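The bulb is lifted upright and sits at the same place between the pads. Carrying it over to the socket.

arm_command:
  commands: "0 -2 0 0 0.02;0 -3 0 0 0.02;0 -3 0 0 0.02;-1.5 0 -1.7 0 0.02;-2.5 0 -2.8 0 0.02;-2.5 0 -2.8 0 0.02;-2.5 0 -2.8 0 0.02;-2.5 0 -2.8 0 0.02"

```text
t: 17.95
eef_pos: [0.6086, -0.1045, 0.1347]
tool_rot: [0.206, -0.206, -0.676, 0.676]
wrist_force: [0.9, -0.5, -0.2]
grip_width: 0.0431
```

```bash
python3 go.py 636 -98.5 75 146;  python3 - <<'E'
from h import *
s=snapshot("wrist"); cv2.imwrite("pics/w12.png",s["frame"][:,:,::-1]); print(get_obs()["wrist_force"])
E
```

```text
t 17.95 pos [ 608.6 -104.5  134.7] jaw 146.09 tilt y [-7.e-04  1.e-04 -1.e+00] grip 43.1 j1,j6 [-0.17 -1.15]
shift cm [-1.95  5.97 -2.03] axes x [-0.83   0.558  0.001] z [-0.558 -0.83   0.   ]
turn 0.09
[-5.71784594  3.10599716 -2.99323019]
```

View pics/w12.png

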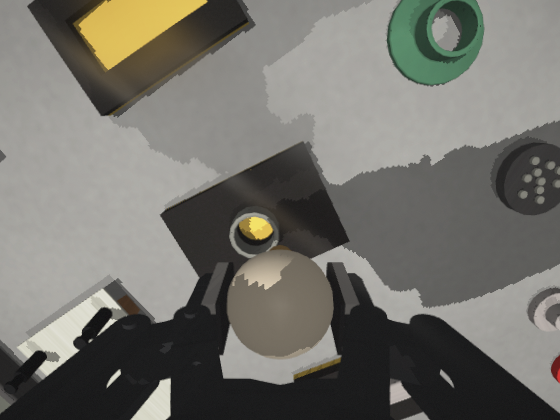

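The wrist view shows the socket rim at about (254,232) ahead of the bulb, the empty lid at (437,40) and the bar insert at the upper left.

```bash
python3 - <<'E'
from h import *
s=snapshot("wrist"); f=s["frame"]; 
cv2.imwrite("pics/w12z.png",cv2.resize(f[195:265,210:310,::-1],None,fx=7,fy=7,interpolation=cv2.INTER_CUBIC))
print("boss",cast(s,[[254,232.5]],.034)*1000)
q=cast(s,[[162,213],[305,142],[348,241]],.016)*1000; print(q.round(1),np.linalg.norm(np.diff(q,axis=0),axis=1),(q[0]+q[2])/2)
print("lid neck",cast(s,[[455,27]],.034)*1000,"skirt",cast(s,[[436,35]],.007)*1000)
q=cast(s,[[105,115],[254,22]],.016)*1000; print("barins",q.round(1),np.linalg.norm(q[0]-q[1]))
E
```

```text
boss [[ 636.87224916 -101.64689903]]
[[ 694.5 -152.1]
 [ 567.6 -135.2]
 [ 581.5  -47.1]] [127.96262431  89.20892561] [637.98274361 -99.61303383]
lid neck [[ 444.49641401 -146.2903561 ]] skirt [[ 445.27336824 -146.5971549 ]]
barins [[ 681.2 -236.5]
 [ 552.3 -224.6]] 129.40877776370442
```

View pics/w12z.png

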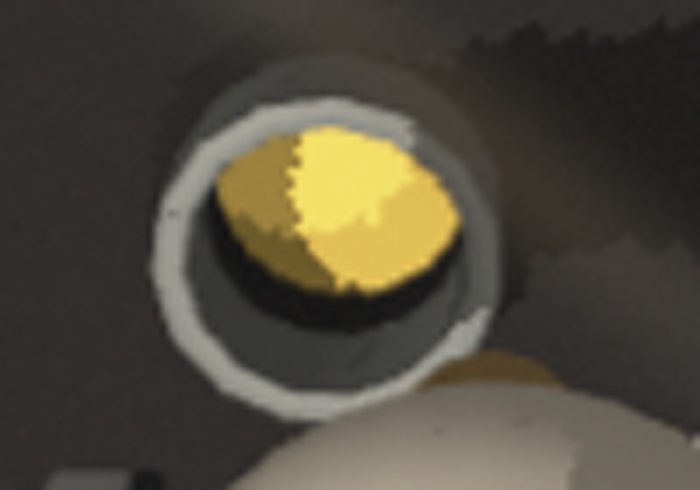

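```bash
python3 - <<'E'
from h import *
s=snapshot("wrist"); o=get_obs()["eef_pos"]; print(o)
print("boss",cast(s,[[256.8,232.1]],.034)*1000, "floor far", cast(s,[[256.8,232.1]],.016)*1000)
print("globe",cast(s,[[280.5,303.7]],o[2]+.0213)*1000)
t=snapshot("top"); f=t["frame"]; cv2.imwrite("pics/t12.png",cv2.resize(f[110:210,260:400,::-1],None,fx=5,fy=5,interpolation=cv2.INTER_CUBIC))
E
```

```text
[ 0.60834985 -0.10432812  0.13408635]
boss [[ 632.868742   -101.36777623]] floor far [[637.78773    -96.36663875]]
globe [[ 609.68383201 -103.90282203]]
```

View pics/t12.png

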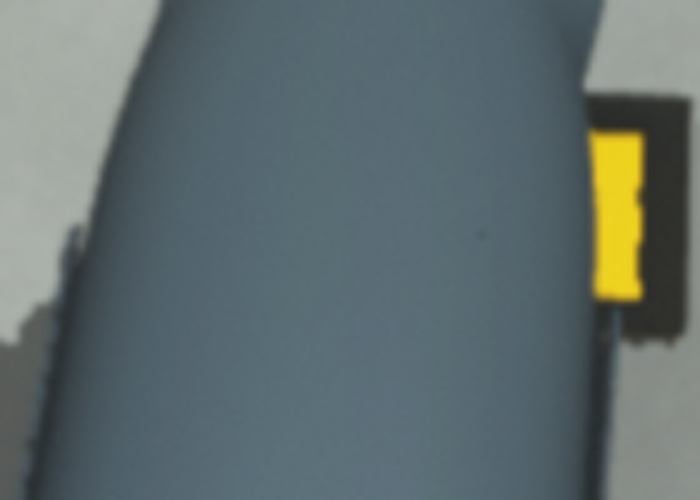

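```bash
cat > sheet.py <<'E'
from h import *
import sys
s=snapshot("wrist"); f=s["frame"]
g=cv2.cvtColor(f,cv2.COLOR_RGB2GRAY)
# polygon-free edge points: for given pairs of image points, find strongest gradient across line samples, fit line
def edge(p,q,w=8):
    p,q=np.array(p,float),np.array(q,float); d=(q-p)/np.linalg.norm(q-p); n=np.array([-d[1],d[0]])
    pts=[]
    for a in np.linspace(.08,.92,30):
        c=p+a*(q-p); k=np.arange(-w,w+.01,.5); P=c+k[:,None]*n
        v=cv2.remap(g,P[:,0].astype(np.float32).reshape(-1,1),P[:,1].astype(np.float32).reshape(-1,1),cv2.INTER_LINEAR).ravel().astype(float)
        gr=np.abs(np.convolve(v,[1,1,0,-1,-1],'same'))[3:-3]; i=gr.argmax()
        if gr[i]>25: pts.append(P[i+3])
    return np.array(pts)
E
python3 - <<'E'
from sheet import *
# edges of sheet top
E1=edge((162,213),(305,142)); E2=edge((305,142),(348,241)); E3=edge((162,213),(195,285))
for n,e in (("far/long",E1),("short",E2),("short2",E3)):
    P=cast(s,e,.016)*1000; L=cv2.fitLine(P.astype(np.float32),cv2.DIST_HUBER,0,.01,.01).ravel(); 
    print(n,len(P),"dir",np.degrees(np.arctan2(L[1],L[0])).round(1),"pt",L[2:].round(1))
# rim ring
x0,y0=215,198; m=((g>75)).astype(np.uint8)
hsv=cv2.cvtColor(f,cv2.COLOR_RGB2HSV)
E
```

```text
far/long 30 dir -7.4 pt [ 614.7 -144.9]
short 30 dir 78.2 pt [569.4 -94.1]
short2 30 dir 82.4 pt [ 698.2 -121. ]
```

Edge fitting puts the socket sheet centre at about (634.5, −102) and the rim at (633, −101); the top/side triangulation gives (634, −99.5). I take bulb target (633.7, −100.8).

```bash
python3 go.py 632.9 -101 72 146
```

```text
t 18.2 pos [ 607.  -104.9  134.7] jaw 146.09 tilt y [-1.2e-03  1.0e-04 -1.0e+00] grip 43.0 j1,j6 [-0.17 -1.15]
shift cm [-1.93  6.27 -1.77] axes x [-0.83   0.558  0.001] z [-0.558 -0.83   0.001]
turn 0.09
```

arm_command:
  commands: "-0.9 0 -0.8 0 0.02;-0.95 0 -0.85 0 0.02;0 2 0 0 0.02;0 2 0 0 0.02;0 1.4 0 0 0.02;0 0.7 0 0 0.02;0 0 0 0 0.02;0 0 0 0 0.02"

```text
t: 19.2
eef_pos: [0.6325, -0.1016, 0.0751]
tool_rot: [-0.206, 0.207, 0.676, -0.676]
wrist_force: [0.3, -0.3, -0.3]
grip_width: 0.0425
```

```bash
python3 go.py 632.9 -101 72 146;  python3 - <<'E'
from h import *
s=snapshot("wrist"); cv2.imwrite("pics/w13.png",s["frame"][:,:,::-1]); print(get_obs()["wrist_force"])
s=snapshot("side"); cv2.imwrite("pics/s13.png",cv2.resize(s["frame"][130:220,210:330,::-1],None,fx=6,fy=6,interpolation=cv2.INTER_CUBIC))
E
```

```text
t 19.2 pos [ 632.5 -101.6   75.1] jaw 146.08 tilt y [ 1.e-03 -2.e-04 -1.e+00] grip 42.5 j1,j6 [-0.16 -1.14]
shift cm [ 0.01  0.31 -0.07] axes x [-0.83   0.558 -0.001] z [-0.558 -0.83  -0.   ]
turn 0.08
[ 0.13373167 -0.65918748 -0.38349903]
```

View pics/w13.png

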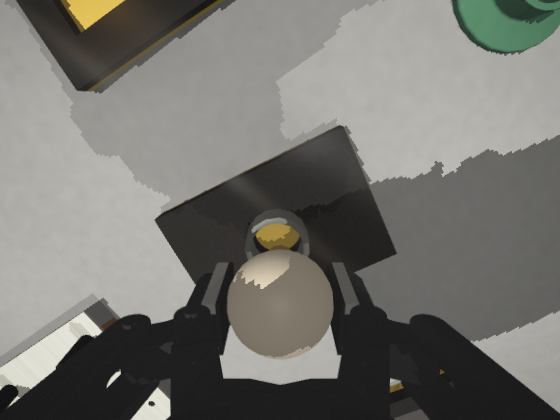

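View pics/s13.png

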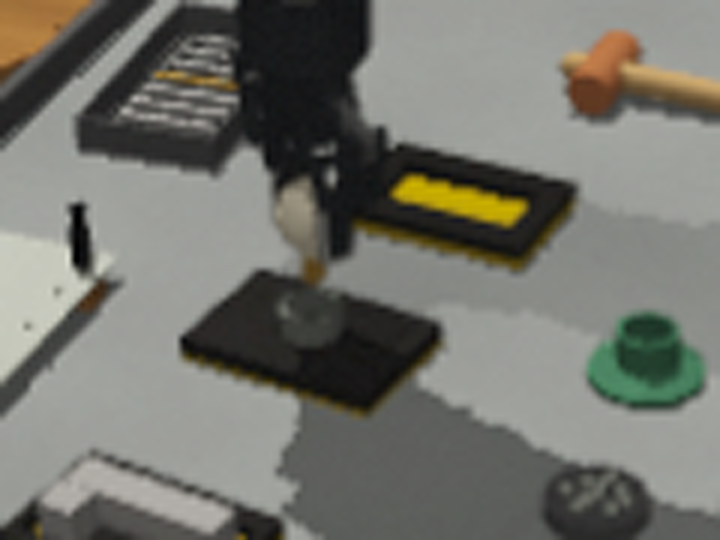

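```bash
python3 - <<'E'
from h import *
s=snapshot("wrist"); f=s["frame"]; cv2.imwrite("pics/w13z.png",cv2.resize(f[195:265,225:335,::-1],None,fx=7,fy=7,interpolation=cv2.INTER_CUBIC))
E
```

```text
(no output)
```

View pics/w13z.png

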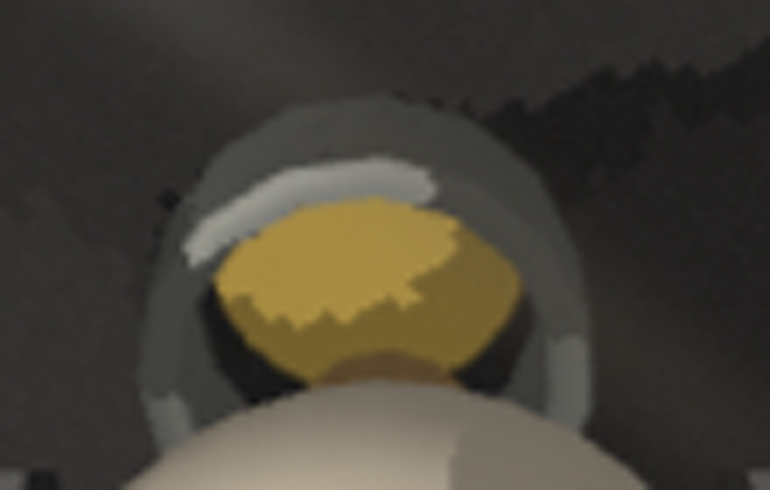

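```bash
python3 - <<'E'
from h import *
s=snapshot("wrist"); o=get_obs()["eef_pos"]*1000
a=np.array([-.83,.558]); zt=np.array([-.558,-.83])
e=cast(s,[[278,217.8]],.034)[0]*1000; c=e-19.5*zt
l,r=cast(s,[[245.7,253],[309.6,253]],.034)*1000
i=cast(s,[[278,223.5]],.034)[0]*1000-15.5*zt
print("far edge centre",c,"inner",i,"lr",l.round(1),r.round(1),np.linalg.norm(l-r))
g=cast(s,[[280.5,303.7]],(o[2]+21.3)/1000)[0]*1000
cap=cast(s,[[280.5,246]],(o[2]-22.7)/1000)[0]*1000; print("globe",g,"cap far edge-> centre",cap-7.5*zt,"tcp",o)
for n,p in (("far",c),("inner",i),("mid",(l+r)/2)): d=p-g; print(n,"tool x",d@a,"tool z",d@zt)
E
```

```text
far edge centre [635.19698486 -99.78341399] inner [ 634.88881894 -100.24834646] lr [ 652.4 -108.4] [621.1 -87.4] 37.69857813741846
globe [ 632.35655867 -101.50942335] cap far edge-> centre [ 632.70711608 -100.94019974] tcp [ 632.44744675 -101.5551798    74.71744969]
far tool x -1.3944405193036598 tool z -3.0175455880668043
inner tool x -1.3980951250735272 tool z -2.4596950522048053
mid tool x -1.628961757654693 tool z -5.421287819361381
```

arm_command:
  commands: "-0.12 0 -0.22 0 0.02;0 1 0 0 0.02;0 1.5 0 0 0.02;0 1 0 0 0.02;0 0.5 0 0 0.02;0 0.2 0 0 0.02;0 0 0 0 0.02"

```text
t: 20.27
eef_pos: [0.6346, -0.1004, 0.0325]
tool_rot: [-0.206, 0.206, 0.676, -0.676]
wrist_force: [-1.0, -0.2, -0.7]
grip_width: 0.0427
```

```bash
python3 go.py 634.4 -100.2 28.4 146;  python3 - <<'E'
from h import *
s=snapshot("wrist"); cv2.imwrite("pics/w14.png",s["frame"][:,:,::-1]); print(get_obs()["wrist_force"])
s=snapshot("side"); cv2.imwrite("pics/s14.png",cv2.resize(s["frame"][130:220,210:330,::-1],None,fx=6,fy=6,interpolation=cv2.INTER_CUBIC))
E
```

```text
t 20.27 pos [ 634.6 -100.4   32.5] jaw 146.08 tilt y [ 2.e-04 -0.e+00 -1.e+00] grip 42.7 j1,j6 [-0.16 -1.14]
shift cm [ 0.02  0.41 -0.01] axes x [-0.83   0.558 -0.   ] z [-0.558 -0.83  -0.   ]
turn 0.08
[-0.28464672 -0.11539341 -0.63757991]
```

View pics/w14.png

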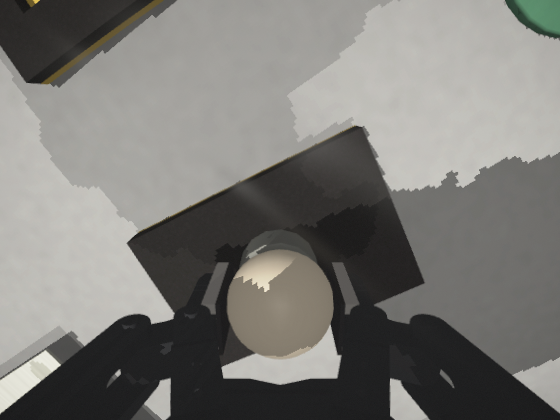

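View pics/s14.png

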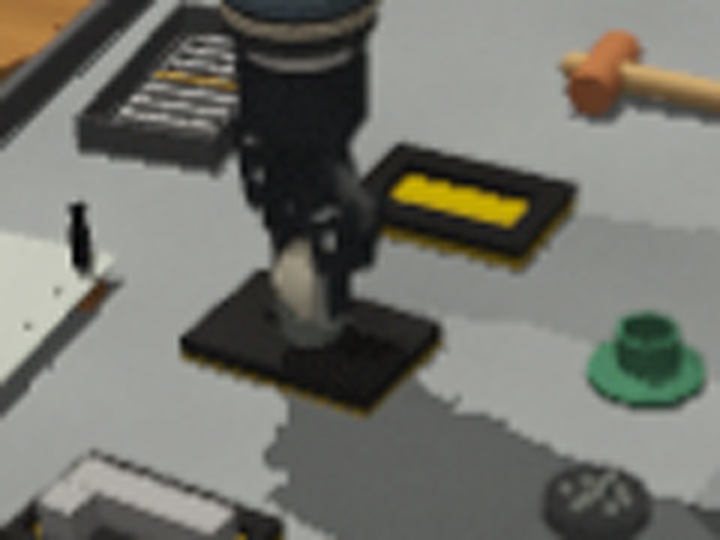

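The neck is inside the socket with no contact force, and the boss is centred behind the globe (columns 241–318). Lowering in small steps.

arm_command:
  commands: "0 0.15 0 0 0.02;0 0.1 0 0 0.02;0 0.05 0 0 0.02;0 0 0 0 0.02"

```text
t: 20.88
eef_pos: [0.6345, -0.1004, 0.0293]
tool_rot: [-0.206, 0.206, 0.676, -0.676]
wrist_force: [0.3, 0.2, 0.5]
grip_width: 0.0426
```

```bash
python3 go.py 634.4 -100.2 28.4 146;  python3 -c "
from h import *
for i in range(4): snapshot('side'); print(get_obs()['wrist_force'].round(2),get_obs()['eef_pos'][2])"
```

```text
t 20.88 pos [ 634.5 -100.4   29.3] jaw 146.08 tilt y [ 1.e-04  0.e+00 -1.e+00] grip 42.6 j1,j6 [-0.16 -1.14]
shift cm [ 0.02  0.09 -0.01] axes x [-0.83   0.558 -0.   ] z [-0.558 -0.83  -0.   ]
turn 0.08
[0.34 0.53 0.2 ] 0.029363429881650138
[ 0.01 -1.23  0.71] 0.029393608143440265
[ 0.14 -0.73  0.66] 0.029338645013152996
[0.27 0.78 0.31] 0.0293521538920371
```

arm_command:
  commands: "0 0.03 0 0 0.02;0 0 0 0 0.02"

```text
t: 21.32
eef_pos: [0.6345, -0.1004, 0.0291]
tool_rot: [-0.206, 0.206, 0.676, -0.676]
wrist_force: [-0.3, -0.0, 2.6]
grip_width: 0.043
```

```bash
python3 -c "
from h import *
for i in range(6): snapshot('side'); print(get_obs()['wrist_force'].round(2),get_obs()['eef_pos'][2])"
```

```text
[0.62 0.09 1.97] 0.029090566933617185
[1.07 0.35 2.94] 0.02910221321701958
[0.01 0.88 2.3 ] 0.029072934532350755
[0.46 0.33 2.08] 0.029092279349256525
[1.63 0.61 2.16] 0.029057230401384356
[0.42 0.4  3.05] 0.0290817825408235
```

Contact of about 2.5 N: the globe rests on the rim. Releasing slowly.

arm_command:
  commands: "0 0 0 0 0;0 0 0 0 -0.03;0 0 0 0 -0.06;0 0 0 0 -0.1;0 0 0 0 -0.2;0 0 0 0 -0.3"

```text
t: 22.38
eef_pos: [0.6344, -0.1004, 0.029]
tool_rot: [-0.206, 0.206, 0.676, -0.676]
wrist_force: [-0.7, -0.7, 0.4]
grip_width: 0.0558
```

```bash
python3 go.py 634.4 -100.2 28.4 146;  python3 - <<'E'
from h import *
s=snapshot("wrist"); cv2.imwrite("pics/w15.png",s["frame"][:,:,::-1]); print(get_obs()["wrist_force"])
E
```

```text
t 22.38 pos [ 634.4 -100.4   29. ] jaw 146.08 tilt y [-1.e-04  0.e+00 -1.e+00] grip 55.8 j1,j6 [-0.16 -1.14]
shift cm [ 0.01  0.06 -0.02] axes x [-0.83   0.558  0.   ] z [-0.558 -0.83   0.   ]
turn 0.08
[ 0.26018362 -0.02941362 -0.07466621]
```

View pics/w15.png

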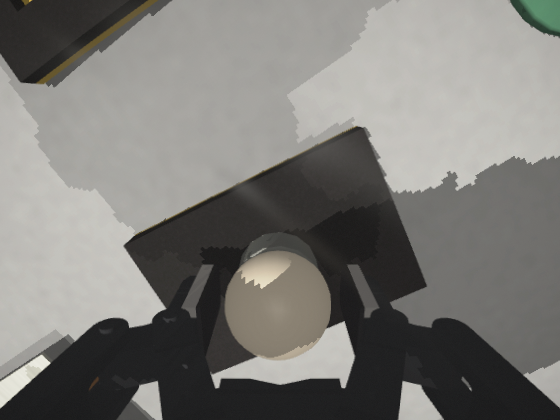

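arm_command:
  commands: "0 0 0 0 -0.6;0 0 0 0 -1;0 0 0 0 -1;0 -2 0 0 -1;0 -4 0 0 -1;0 -5 0 0 -1;0 -2 0 0 -1;0 0 0 0 -1"
  newtons: 60

```text
t: 23.42
eef_pos: [0.6353, -0.1006, 0.1606]
tool_rot: [-0.205, 0.207, 0.676, -0.676]
wrist_force: [0.2, -0.2, -0.2]
grip_width: 0.0858
```

```bash
python3 go.py 447 131 160 180;  python3 - <<'E'
from h import *
s=snapshot("wrist"); cv2.imwrite("pics/w16.png",s["frame"][:,:,::-1])
s=snapshot("side"); cv2.imwrite("pics/s16.png",cv2.resize(s["frame"][130:220,210:330,::-1],None,fx=6,fy=6,interpolation=cv2.INTER_CUBIC))
E
```

```text
t 23.43 pos [ 635.3 -100.6  160.6] jaw 146.08 tilt y [ 2.9e-03 -5.0e-04 -1.0e+00] grip 85.8 j1,j6 [-0.16 -1.14]
shift cm [ 2.855e+01 -1.000e-02 -8.710e+00] axes x [-0.83   0.558 -0.003] z [-0.558 -0.83  -0.001]
turn -33.92
```

View pics/w16.png

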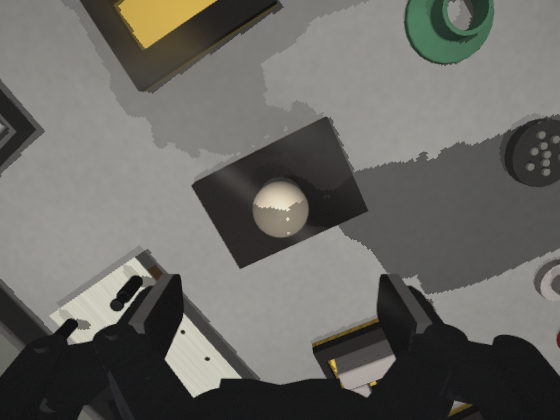

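View pics/s16.png

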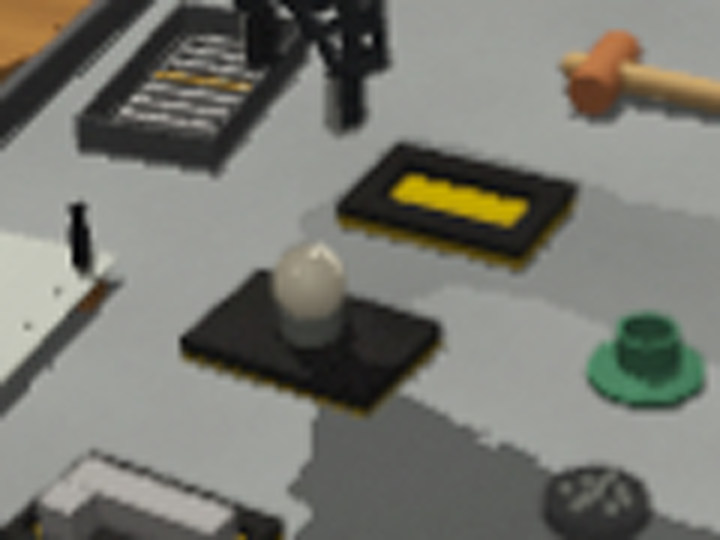

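The bulb stands upright on its socket rim in both views. Next, the rivet set.

arm_command:
  commands: "4.75 0 -1.45 0 -1;4.75 0 -1.45 0 -1;4.75 0 -1.45 0 -1;4.75 0 -1.45 0 -1;4.75 0 -1.45 0 -1;4.75 0 -1.45 0 -1;0 0 0 -10 -1;0 0 0 -10 -1"
  newtons: 60

```text
t: 24.52
eef_pos: [0.4453, 0.1312, 0.1579]
tool_rot: [0.084, -0.083, -0.702, 0.702]
wrist_force: [-0.0, -1.1, -0.8]
grip_width: 0.0852
```

arm_command:
  commands: "0 0 0 -10 -1;0 0 0 -4 -1;0 0 0 0 -1"

```text
t: 24.9
eef_pos: [0.4458, 0.1307, 0.158]
tool_rot: [0.0, 0.001, -0.707, 0.707]
wrist_force: [-0.6, 0.3, 0.0]
grip_width: 0.0853
```

```bash
python3 go.py 447 131 130 180;  python3 - <<'E'
from h import *
s=snapshot("wrist"); cv2.imwrite("pics/w17.png",s["frame"][:,:,::-1])
E
```

```text
t 24.9 pos [445.8 130.7 158. ] jaw -179.95 tilt y [-1.7e-03 -5.0e-04 -1.0e+00] grip 85.3 j1,j6 [ 0.29 -1.29]
shift cm [-0.13  2.79 -0.04] axes x [-1.    -0.001  0.002] z [ 0.001 -1.     0.   ]
turn 0.05
```

View pics/w17.png

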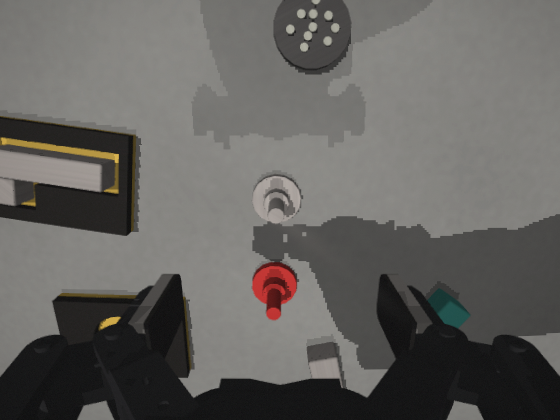

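Set disc at (277,199), shank top at (276,214); the red look-alike is at (274,285), clear of the finger path.

```bash
python3 - <<'E'
from h import *
s=snapshot("wrist")
print(cast(s,[[277,199]],.010)*1000,cast(s,[[276.5,214.5]],.056)*1000, get_obs()["eef_pos"])
E
python3 go.py 447 131 27 180
```

```text
[[448.24989177 132.30909071]] [[448.30727418 131.89038075]] [0.44603938 0.13069371 0.15833249]
t 25.0 pos [446.  130.7 158.3] jaw 179.98 tilt y [-1.1e-03 -3.0e-04 -1.0e+00] grip 85.5 j1,j6 [ 0.29 -1.29]
shift cm [-0.11 13.13 -0.04] axes x [-1.     0.     0.001] z [-0. -1.  0.]
turn -0.02
```

arm_command:
  commands: "-0.2 4 -0.1 0 -1;0 5 0 0 -1;0 3 0 0 -1;0 1 0 0 -1;0 0 0 0 0.2;0 0 0 0 0.7;0 0 0 0 1;0 0 0 0 1"

```text
t: 26.0
eef_pos: [0.4488, 0.132, 0.0296]
tool_rot: [0.001, -0.0, 0.707, -0.707]
wrist_force: [-2.2, 1.5, 8.7]
grip_width: 0.0125
```

```bash
python3 go.py 448 131.8 28 180;  python3 - <<'E'
from h import *
s=snapshot("wrist"); cv2.imwrite("pics/w18.png",s["frame"][:,:,::-1])
E
```

```text
t 26.0 pos [448.8 132.   29.6] jaw -179.92 tilt y [ 9.e-04  3.e-04 -1.e+00] grip 12.5 j1,j6 [ 0.29 -1.29]
shift cm [0.08 0.16 0.02] axes x [-1.    -0.001 -0.001] z [ 0.001 -1.    -0.   ]
turn 0.08
```

View pics/w18.png

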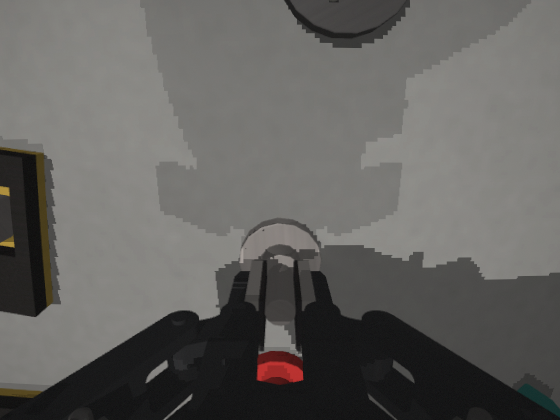

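Set gripped on its shank at 12.5 mm. Lifting and carrying it to the round cut-out.

arm_command:
  commands: "0 -2 0 0 1;0 -5 0 0 1;0 -4 0 0 1;-3 0 -2 0 1;-3 0 -2 0 1;-3 0 -2 0 1;-3 0 -2 0 1;0 0 0 0 1"

```text
t: 27.05
eef_pos: [0.5695, 0.2131, 0.1382]
tool_rot: [-0.001, 0.001, -0.707, 0.707]
wrist_force: [-1.3, -0.7, -2.6]
grip_width: 0.0109
```

```bash
python3 go.py 605 281 60 180;  python3 - <<'E'
from h import *
s=snapshot("wrist"); cv2.imwrite("pics/w19.png",s["frame"][:,:,::-1])
E
```

```text
t 27.05 pos [569.5 213.1 138.2] jaw -179.88 tilt y [-3.e-04 -0.e+00 -1.e+00] grip 10.9 j1,j6 [ 0.36 -1.21]
shift cm [-3.57  7.82 -6.79] axes x [-1.    -0.002  0.   ] z [ 0.002 -1.     0.   ]
turn 0.12
```

View pics/w19.png

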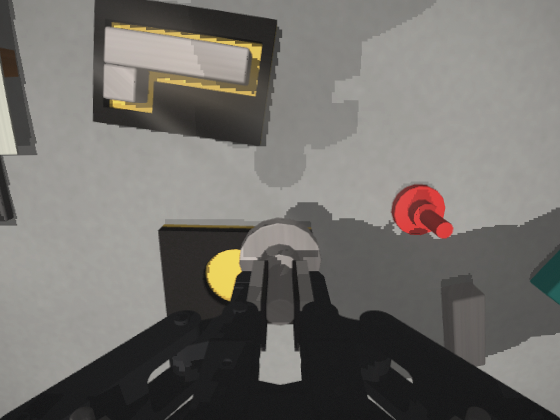

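```bash
python3 - <<'E'
from sheet import *
cv2.imwrite("pics/w19z.png",cv2.resize(f[210:330,150:350,::-1],None,fx=4,fy=4,interpolation=cv2.INTER_CUBIC))
for n,e in (("ynear",edge((162,229),(240,227),5)),("xfar",edge((161.5,230),(171,312),6))):
    P=cast(s,e,.016)*1000; L=cv2.fitLine(P.astype(np.float32),cv2.DIST_HUBER,0,.01,.01).ravel(); 
    print(n,len(P),"dir",np.degrees(np.arctan2(L[1],L[0])).round(1),"pt",L[2:].round(1))
o=get_obs()["eef_pos"]; print(o)
print("disc far edge",cast(s,[[280,219]],o[2]-.0296+.010)*1000)
print("circle left",cast(s,[[205,273]],.016)*1000,cast(s,[[205,273]],.006)*1000)
E
```

```text
ynear 30 dir -1.0 pt [634.1 231.9]
xfar 29 dir 89.7 pt [671.6 270.8]
[0.56800569 0.21189668 0.13857755]
disc far edge [[568.4560964  189.15620752]]
circle left [[633.57735494 273.9093702 ]] [[636.02860286 279.1798841 ]]
```

View pics/w19z.png

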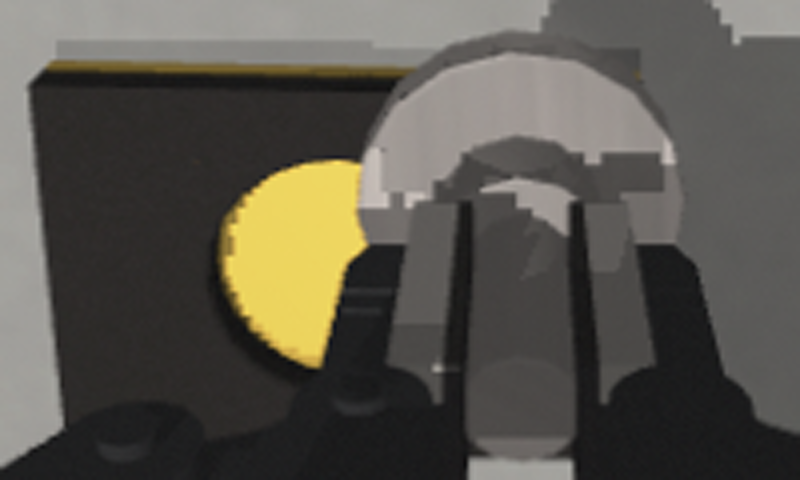

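```bash
python3 go.py 605.3 279.7 60 180
```

```text
t 27.15 pos [568.  211.9 138.6] jaw -179.91 tilt y [-9.e-04 -4.e-04 -1.e+00] grip 11.0 j1,j6 [ 0.36 -1.22]
shift cm [-3.75  7.85 -6.78] axes x [-1.    -0.002  0.001] z [ 0.002 -1.     0.   ]
turn 0.09
```

arm_command:
  commands: "-1.85 0 -3.4 0 1;-1.85 0 -3.4 0 1;0 3 0 0 1;0 3 0 0 1;0 1.5 0 0 1;0 0 0 0 1"

```text
t: 27.9
eef_pos: [0.6045, 0.2795, 0.0637]
tool_rot: [0.0, 0.001, -0.707, 0.707]
wrist_force: [-0.3, -0.5, -2.0]
grip_width: 0.0109
```

```bash
python3 go.py 605.3 279.7 36 180;  python3 - <<'E'
from h import *
s=snapshot("wrist"); cv2.imwrite("pics/w20.png",s["frame"][:,:,::-1])
s=snapshot("side"); cv2.imwrite("pics/s20.png",cv2.resize(s["frame"][200:290,160:280,::-1],None,fx=6,fy=6,interpolation=cv2.INTER_CUBIC))
E
```

```text
t 27.9 pos [604.5 279.5  63.7] jaw -179.93 tilt y [-1.4e-03 -6.0e-04 -1.0e+00] grip 10.9 j1,j6 [ 0.43 -1.14]
shift cm [-0.08  2.77 -0.02] axes x [-1.    -0.001  0.001] z [ 0.001 -1.     0.001]
turn 0.07
```

View pics/w20.png

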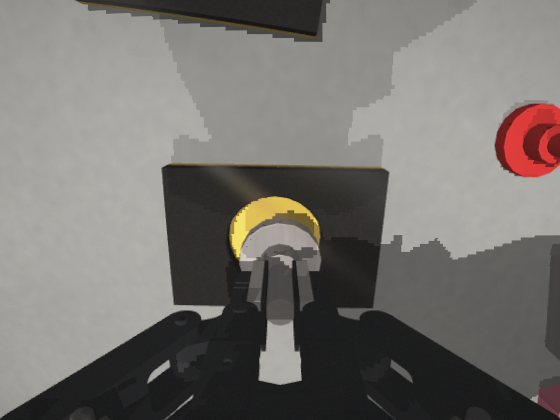

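View pics/s20.png

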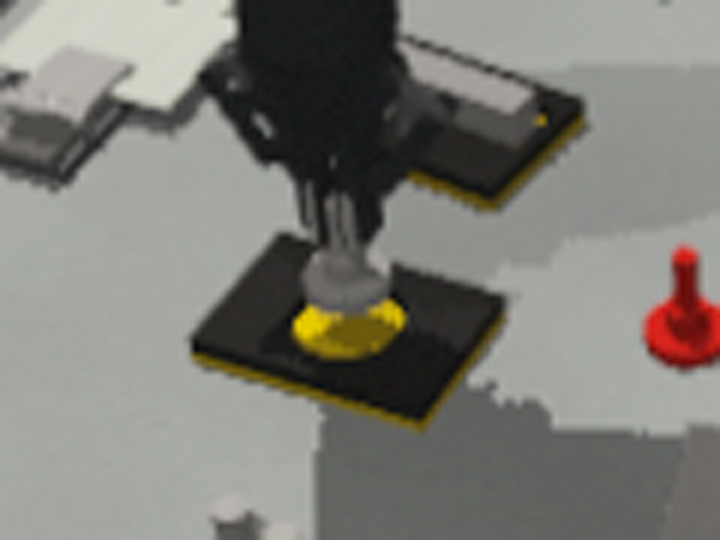

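```bash
python3 - <<'E'
from sheet import *
for n,e in (("y-",edge((165,169),(386,172),5)),("x+",edge((164,169),(173,302),5)),("x-",edge((387,172),(374,305),5))):
    P=cast(s,e,.016)*1000; L=cv2.fitLine(P.astype(np.float32),cv2.DIST_HUBER,0,.01,.01).ravel(); 
    print(n,len(P),"dir",np.degrees(np.arctan2(L[1],L[0])).round(1),"pt",L[2:].round(1))
o=get_obs()["eef_pos"]; print(o)
print("hole far edge floor z",cast(s,[[275,197]],.006)*1000,"z16",cast(s,[[275,197]],.016)*1000, "lr",cast(s,[[230,232],[320.5,232]],.006)*1000)
print("disc far edge",cast(s,[[280,222]],o[2]-.0296+.010)*1000,cast(s,[[239.5,255],[321.5,255]],o[2]-.0296+.010)*1000)
E
```

```text
Traceback (most recent call last):
  File "h.py", line 5, in cast
    p=cv2.undistortPoints(np.array(px,float).reshape(-1,1,2),K,D).reshape(-1,2)
      ~~~~~~~~~~~~~~~~~~~^^^^^^^^^^^^^^^^^^^^^^^^^^^^^^^^^^^^^^^^
cv2.error: OpenCV(4.12.0) /io/opencv/modules/calib3d/src/undistort.dispatch.cpp:347: error: (-215:Assertion failed) CV_IS_MAT(_src) && CV_IS_MAT(_dst) && (_src->rows == 1 || _src->cols == 1) && (_dst->rows == 1 || _dst->cols == 1) && _src->cols + _src->rows - 1 == _dst->rows + _dst->cols - 1 && (CV_MAT_TYPE(_src->type) == CV_32FC2 || CV_MAT_TYPE(_src->type) == CV_64FC2) && (CV_MAT_TYPE(_dst->type) == CV_32FC2 || CV_MAT_TYPE(_dst->type) == CV_64FC2) in function 'cvUndistortPointsInternal'
```

```bash
sed -i 's/gr\[i\]>25/gr[i]>12/; s/def edge(p,q,w=8)/def edge(p,q,w=9)/' sheet.py; python3 - <<'E'
from sheet import *
for n,e in (("y-",edge((165,169),(386,172))),("x+",edge((164,169),(173,302))),("x-",edge((387,172),(374,305)))):
    if len(e)<3: print(n,"none"); continue
    P=cast(s,e,.016)*1000; L=cv2.fitLine(P.astype(np.float32),cv2.DIST_HUBER,0,.01,.01).ravel(); 
    print(n,len(P),"dir",np.degrees(np.arctan2(L[1],L[0])).round(1),"pt",L[2:].round(1))
o=get_obs()["eef_pos"]; print(o)
print("hole far edge floor z",cast(s,[[275,197]],.006)*1000,"z16",cast(s,[[275,197]],.016)*1000, "lr",cast(s,[[230,232],[320.5,232]],.006)*1000)
print("disc far edge",cast(s,[[280,222]],o[2]-.0296+.010)*1000,cast(s,[[239.5,255],[321.5,255]],o[2]-.0296+.010)*1000)
E
```

```text
y- 30 dir -0.9 pt [608.5 234.1]
x+ 30 dir 89.1 pt [672.8 278.8]
x- 30 dir 89.0 pt [543.2 281.6]
[0.60593328 0.28027288 0.06548252]
hole far edge floor z [[609.00799417 256.40325194]] z16 [[608.84371202 253.71614049]] lr [[637.74701543 279.53388388]
 [580.09942816 279.36883327]]
disc far edge [[605.85677091 258.75130549]] [[626.99464141 277.08791618]
 [584.13201904 276.96257254]]
```

arm_command:
  commands: "-0.2 0 0.05 0 1;0 1 0 0 1;0 1 0 0 1;0 0.5 0 0 1;0 0 0 0 1"

```text
t: 28.72
eef_pos: [0.6069, 0.2794, 0.0383]
tool_rot: [-0.0, 0.001, -0.707, 0.707]
wrist_force: [-0.8, -0.4, -1.1]
grip_width: 0.0113
```

```bash
python3 go.py 605.3 279.7 35.6 180;  python3 - <<'E'
from h import *
s=snapshot("wrist"); cv2.imwrite("pics/w21.png",s["frame"][:,:,::-1])
E
```

```text
t 28.73 pos [606.9 279.4  38.3] jaw -179.92 tilt y [-1.e-03 -4.e-04 -1.e+00] grip 11.3 j1,j6 [ 0.43 -1.14]
shift cm [ 0.16  0.27 -0.03] axes x [-1.    -0.001  0.001] z [ 0.001 -1.     0.   ]
turn 0.08
```

View pics/w21.png

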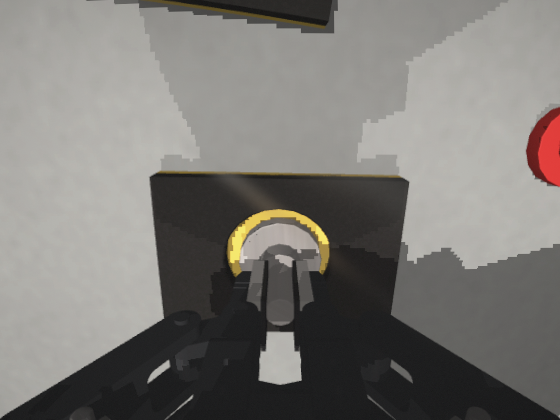

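The disc is centred inside the round cut-out (yellow ring on the left, far and right). Lowering the last 2.5 mm and releasing.

arm_command:
  commands: "0 0.15 0 0 1;0 0.1 0 0 1;0 0 0 0 1"

```text
t: 29.15
eef_pos: [0.6073, 0.2796, 0.0365]
tool_rot: [-0.001, 0.0, -0.707, 0.707]
wrist_force: [0.1, 0.6, -2.8]
grip_width: 0.0108
```

```bash
python3 go.py 605.3 279.7 35.6 180; python3 -c "
from h import *
print(get_obs()['wrist_force'])"
```

```text
t 29.15 pos [607.3 279.6  36.5] jaw -179.92 tilt y [ 1.e-04 -0.e+00 -1.e+00] grip 10.8 j1,j6 [ 0.43 -1.14]
shift cm [ 0.2   0.09 -0.01] axes x [-1.    -0.001 -0.   ] z [ 0.001 -1.     0.   ]
turn 0.08
[ 0.072673    0.58873991 -2.79441498]
```

arm_command:
  commands: "0 0.08 0 0 1;0 0 0 0 0.9;0 0 0 0 0.5;0 0 0 0 0;0 0 0 0 0"

```text
t: 29.78
eef_pos: [0.6073, 0.2796, 0.0358]
tool_rot: [0.001, -0.001, 0.707, -0.707]
wrist_force: [-0.5, -0.2, -0.5]
grip_width: 0.0425
```

arm_command:
  commands: "0 -3 0 0 -0.3;0 -4 0 0 -1;0 -4 0 0 -1;0 0 0 0 -1"

```text
t: 30.28
eef_pos: [0.6088, 0.2803, 0.1492]
tool_rot: [0.002, 0.001, 0.708, -0.706]
wrist_force: [-0.2, -0.8, -1.6]
grip_width: 0.0852
```

```bash
python3 go.py 394.3 334.4 150 191.8;  python3 - <<'E'
from h import *
s=snapshot("wrist"); cv2.imwrite("pics/w22.png",s["frame"][:,:,::-1])
s=snapshot("side"); cv2.imwrite("pics/s22.png",cv2.resize(s["frame"][200:290,160:280,::-1],None,fx=6,fy=6,interpolation=cv2.INTER_CUBIC))
E
```

```text
t 30.27 pos [608.8 280.3 149.2] jaw -179.92 tilt y [ 0.0051  0.0023 -1.    ] grip 85.2 j1,j6 [ 0.43 -1.14]
shift cm [21.44 -0.17 -5.44] axes x [-1.    -0.001 -0.005] z [ 0.001 -1.    -0.002]
turn -11.72
```

View pics/w22.png

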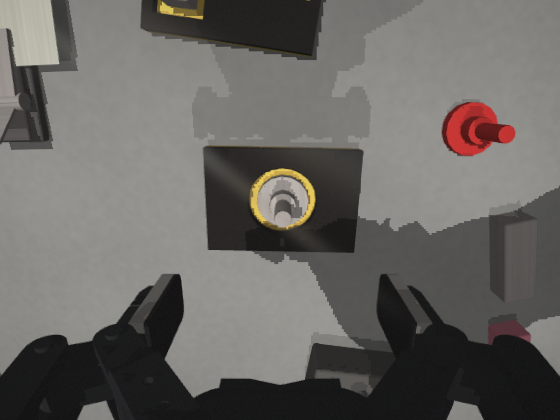

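View pics/s22.png

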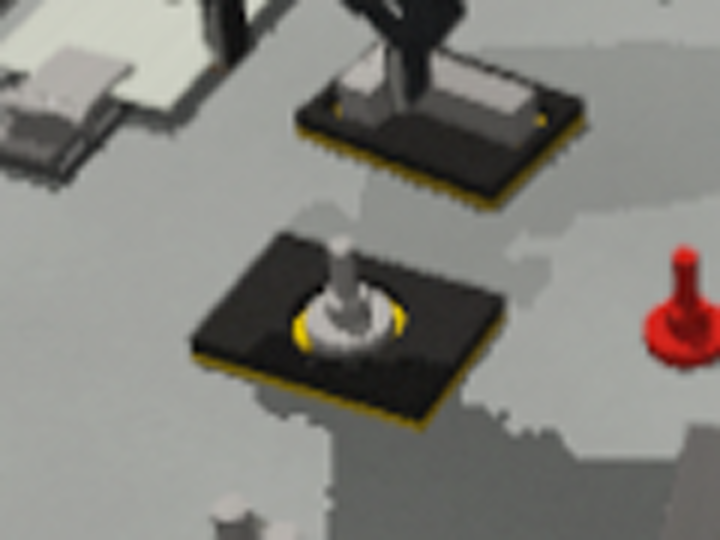

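The set stands upright and centred in its cut-out in both views. Now the bar.

arm_command:
  commands: "5.35 0 -1.35 0 -1;5.35 0 -1.35 0 -1;5.35 0 -1.35 0 -1;5.35 0 -1.35 0 -1;0 0 0 -6 -1;0 0 0 -5.7 -1;0 0 0 0 -1"
  newtons: 70

```text
t: 31.25
eef_pos: [0.3926, 0.3329, 0.1447]
tool_rot: [-0.072, 0.073, -0.703, 0.704]
wrist_force: [1.0, -0.2, -0.6]
grip_width: 0.0853
```

```bash
python3 go.py 394.3 334.4 11 191.8;  python3 - <<'E'
from h import *
s=snapshot("wrist"); cv2.imwrite("pics/w23.png",s["frame"][:,:,::-1])
E
```

```text
t 31.25 pos [392.6 332.9 144.7] jaw -168.24 tilt y [-0.0012 -0.0011 -1.    ] grip 85.3 j1,j6 [ 0.7  -1.07]
shift cm [-0.22 13.37 -0.12] axes x [-0.979 -0.204  0.001] z [ 0.204 -0.979  0.001]
turn -0.04
```

View pics/w23.png

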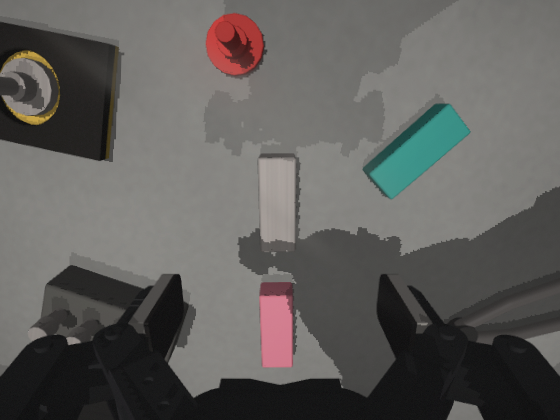

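Bar at columns 260–296, rows 158–250; the pink and turquoise look-alikes and the dark block are clear of the finger footprints.

```bash
python3 - <<'E'
from h import *
s=snapshot("wrist")
p=cast(s,[[259.5,158],[295.5,157.5],[295,250],[260.5,250]],.026)*1000
print(p.round(1),p.mean(0),np.linalg.norm(np.diff(p,axis=0),axis=1)); d=p[0]+p[1]-p[2]-p[3]; print(np.degrees(np.arctan2(d[1],d[0])))
E
```

```text
[[415.9 297.7]
 [388.8 291.7]
 [372.5 367.4]
 [400.8 373.2]] [394.4722494  332.49484802] [27.72640805 77.39890297 28.92578098]
-78.2671821239342
```

arm_command:
  commands: "-0.2 4 0 0 -1;0 5 0 0 -1;0 3 0 0 -1;0 1.3 0 0 -1;0 0 0 0 0.1;0 0 0 0 0.6;0 0 0 0 1;0 0 0 0 1"

```text
t: 32.35
eef_pos: [0.3957, 0.3341, 0.014]
tool_rot: [0.073, -0.072, 0.704, -0.703]
wrist_force: [-1.9, -1.7, 12.6]
grip_width: 0.0285
```

```bash
python3 go.py 394.3 334.4 100 191.8
```

```text
t 32.35 pos [395.7 334.1  14. ] jaw -168.22 tilt y [ 0.0014  0.0012 -1.    ] grip 28.5 j1,j6 [ 0.7  -1.08]
shift cm [ 0.12 -8.6  -0.06] axes x [-0.979 -0.204 -0.002] z [ 0.204 -0.979 -0.001]
turn -0.02
```

arm_command:
  commands: "0 -1 0 0 1;0 -4 0 0 1;0 -5 0 0 1;0 -2 0 0 1;0 0 0 0 1"

```text
t: 32.98
eef_pos: [0.3959, 0.3343, 0.1344]
tool_rot: [0.073, -0.072, 0.704, -0.703]
wrist_force: [-0.4, 0.3, -4.3]
grip_width: 0.0277
```

```bash
python3 go.py 612 -278 135 -93; python3 - <<'E'
from h import *
s=snapshot("wrist"); cv2.imwrite("pics/w24.png",s["frame"][:,:,::-1])
E
```

```text
t 32.98 pos [395.9 334.3 134.4] jaw -168.22 tilt y [ 0.0024  0.002  -1.    ] grip 27.7 j1,j6 [ 0.7  -1.08]
shift cm [-8.66 -0.13 64.35] axes x [-0.979 -0.204 -0.003] z [ 0.204 -0.979 -0.001]
turn -75.22
```

View pics/w24.png

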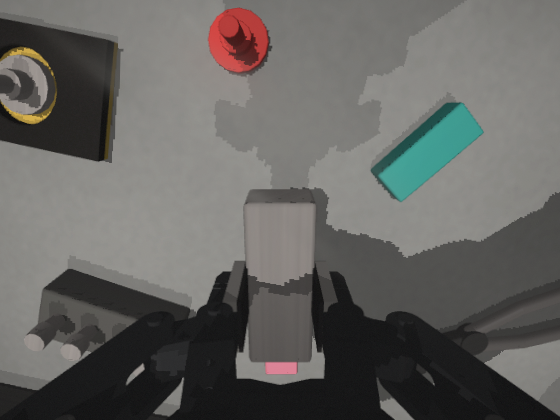

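Bar held squarely. Carrying it to its insert, then turning +105° (the bar fits either way round, and joint 6 stays in range).

arm_command:
  commands: "-0.7 0 5.3 0 1;-0.7 0 5.3 0 1;-0.7 0 5.3 0 1;-0.7 0 5.3 0 1;-0.7 0 5.3 0 1;-0.7 0 5.3 0 1;-0.7 0 5.3 0 1;-0.7 0 5.3 0 1"

```text
t: 34.02
eef_pos: [0.536, -0.0717, 0.1312]
tool_rot: [0.072, -0.073, 0.704, -0.703]
wrist_force: [1.4, 1.1, -4.6]
grip_width: 0.0283
```

arm_command:
  commands: "-0.7 0 5.3 0 1;-0.7 0 5.3 0 1;-0.7 0 5.3 0 1;0 0 0 10.5 1;0 0 0 10.5 1;0 0 0 10.5 1;0 0 0 10.5 1;0 0 0 10.5 1"

```text
t: 35.02
eef_pos: [0.5887, -0.221, 0.1307]
tool_rot: [0.249, -0.247, -0.662, 0.662]
wrist_force: [0.1, 0.3, -4.2]
grip_width: 0.0281
```

arm_command:
  commands: "0 0 0 10.5 1;0 0 0 10.5 1;0 0 0 10.5 1;0 0 0 10.5 1;0 0 0 10.3 1;0 0 0 0 1"

```text
t: 35.78
eef_pos: [0.5888, -0.221, 0.1311]
tool_rot: [0.514, -0.512, -0.487, 0.487]
wrist_force: [-0.1, 0.1, -3.6]
grip_width: 0.028
```

```bash
python3 go.py 612 -278 100 87; python3 - <<'E'
from h import *
s=snapshot("wrist"); cv2.imwrite("pics/w25.png",s["frame"][:,:,::-1])
E
```

```text
t 35.77 pos [ 588.8 -221.   131.1] jaw 87.04 tilt y [-2.3e-03  9.0e-04 -1.0e+00] grip 28.0 j1,j6 [-0.36 -0.31]
shift cm [-5.57  3.1  -2.62] axes x [0.052 0.999 0.001] z [-0.999  0.052  0.002]
turn 0.04
```

View pics/w25.png

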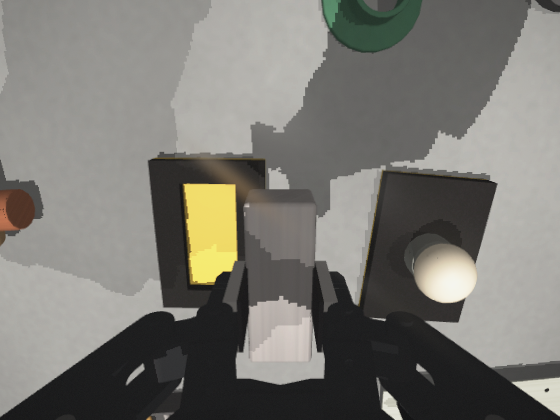

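The wrist view shows the bar insert to the left (corners at about (150,160), (265,159), (164,306)), aligned with the bar.

```bash
python3 - <<'E'
from sheet import *
R={}
for n,a,b in (("x-",(151,160),(264,160)),("y-",(150,161),(163,305)),("x+",(165,306.5),(215,306.5))):
    e=edge(a,b,6)
    P=cast(s,e,.016)*1000; L=cv2.fitLine(P.astype(np.float32),cv2.DIST_HUBER,0,.01,.01).ravel(); 
    print(n,len(P),"pix",e.mean(0).round(1),"dir",np.degrees(np.arctan2(L[1],L[0])).round(1),"pt",L[2:].round(1))
o=get_obs()["eef_pos"]*1000; print(o)
b=cast(s,[[245,205],[315,205]],(o[2]-14+26)/1000)*1000; print("bar far edge",b.round(1),"centre", b.mean(0)+40*np.array([.999,-.052]))
q=cast(s,[[184,184],[236,184],[190,284]],.016)*1000; print("cut",q.round(1),(q[1]+q[2])/2)
E
```

```text
x- 30 pix [207.5 158.2] dir 86.3 pt [ 547.  -274.4]
y- 30 pix [155.  233.1] dir -3.7 pt [ 616.9 -325.3]
x+ 26 pix [187.1 306.4] dir 88.0 pt [ 675.9 -310.8]
[ 589.08781972 -221.13570684  131.68156925]
bar far edge [[ 548.9 -233.3]
 [ 550.3 -205.4]] centre [ 589.54525622 -221.44030044]
cut [[ 566.1 -295. ]
 [ 568.2 -254.3]
 [ 653.8 -301.7]] [ 610.96048213 -278.03443353]
```

```bash
python3 go.py 611 -278.5 50 86.5
```

```text
t 35.88 pos [ 589.1 -221.1  131.7] jaw 87.24 tilt y [-1.5e-03  6.0e-04 -1.0e+00] grip 28.0 j1,j6 [-0.36 -0.31]
shift cm [-5.63  8.16 -2.48] axes x [0.048 0.999 0.001] z [-0.999  0.048  0.001]
turn 0.74
```

arm_command:
  commands: "-2.8 0 -1.25 0 1;-2.8 0 -1.25 0 1;0 3 0 0.5 1;0 3 0 0 1;0 2 0 0 1;0 0 0 0 1"

```text
t: 36.62
eef_pos: [0.6103, -0.278, 0.0508]
tool_rot: [0.516, -0.513, -0.485, 0.486]
wrist_force: [-0.9, 0.1, -3.9]
grip_width: 0.0281
```

```bash
python3 go.py 611 -278.5 20 86.5; python3 - <<'E'
from h import *
s=snapshot("wrist"); cv2.imwrite("pics/w26.png",s["frame"][:,:,::-1])
E
```

```text
t 36.62 pos [ 610.3 -278.    50.8] jaw 86.64 tilt y [-0.0032  0.0015 -1.    ] grip 28.1 j1,j6 [-0.43 -0.37]
shift cm [-0.05  3.08 -0.08] axes x [0.059 0.998 0.001] z [-0.998  0.059  0.003]
turn 0.14
```

View pics/w26.png

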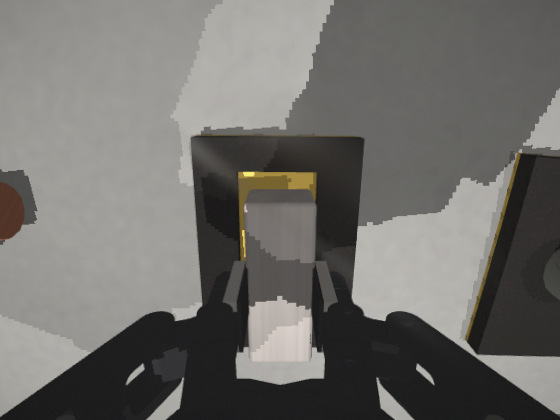

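```bash
python3 - <<'E'
from h import *
s=snapshot("wrist"); o=get_obs()["eef_pos"]*1000
ax=np.array([.998,-.061]); ay=np.array([.061,.998])
q=cast(s,[[239,172],[316,172]],.006)*1000; print("cut floor",np.linalg.norm(q[0]-q[1]),q.mean(0)+47*ax)
q=cast(s,[[239,172],[316,172]],.016)*1000; print("cut top",np.linalg.norm(q[0]-q[1]),q.mean(0)+47*ax)
q=cast(s,[[192,138],[363,138]],.016)*1000; print("sheet",np.linalg.norm(q[0]-q[1]),q.mean(0)+65*ax)
b=cast(s,[[245.5,205],[315.5,205]],(o[2]+12)/1000)*1000; print("bar",np.linalg.norm(b[0]-b[1]), b.mean(0)+40*ax,"tcp",o)
E
```

```text
cut floor 43.37154037533226 [ 616.38258267 -280.27634139]
cut top 41.07077512687644 [ 614.49191948 -280.10307792]
sheet 88.8945972876336 [ 614.52281314 -280.12049655]
bar 27.843782009320556 [ 611.52175966 -278.43349927] tcp [ 611.73824373 -278.64516883   53.24094143]
```

arm_command:
  commands: "-0.12 0 -0.2 0 1;0 1.2 0 0 1;0 1 0 0 1;0 0.4 0 0 1;0 0 0 0 1"

```text
t: 37.35
eef_pos: [0.6132, -0.2798, 0.0262]
tool_rot: [0.515, -0.515, -0.484, 0.485]
wrist_force: [-0.3, -0.9, -3.4]
grip_width: 0.0279
```

```bash
python3 go.py 612.5 -279.8 20 86.5; python3 - <<'E'
from h import *
s=snapshot("wrist"); cv2.imwrite("pics/w27.png",s["frame"][:,:,::-1]); print(get_obs()["wrist_force"])
E
```

```text
t 37.35 pos [ 613.2 -279.8   26.2] jaw 86.48 tilt y [-7.e-04  3.e-04 -1.e+00] grip 27.9 j1,j6 [-0.43 -0.37]
shift cm [-0.01  0.62  0.07] axes x [0.061 0.998 0.   ] z [-0.998  0.061  0.001]
turn -0.02
[-0.04558271 -0.33084662 -5.32646406]
```

View pics/w27.png

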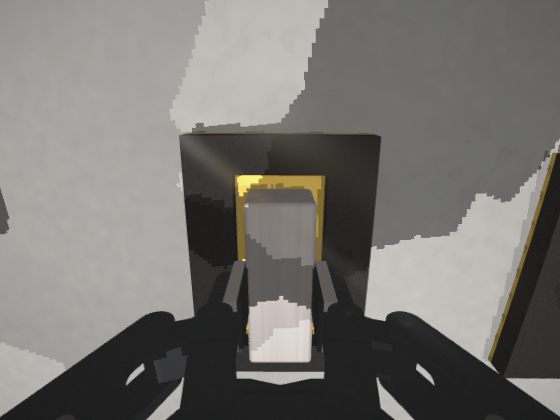

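The bar is centred over its cut-out (equal 9 px gaps each side). Lowering and releasing.

arm_command:
  commands: "0 0.4 0 0 1;0 0.15 0 0 1;0 0 0 0 1"

```text
t: 37.78
eef_pos: [0.6134, -0.2799, 0.0211]
tool_rot: [0.515, -0.515, -0.484, 0.484]
wrist_force: [0.3, 0.8, -3.8]
grip_width: 0.0281
```

```bash
python3 go.py 612.5 -279.8 20 86.5; python3 -c "
from h import *
print(get_obs()['wrist_force'])"
```

```text
t 37.77 pos [ 613.4 -279.9   21.1] jaw 86.48 tilt y [-1.e-04  1.e-04 -1.e+00] grip 28.1 j1,j6 [-0.43 -0.37]
shift cm [0.   0.11 0.09] axes x [0.061 0.998 0.   ] z [-0.998  0.061  0.   ]
turn -0.02
[ 0.32605412  0.8466777  -3.79314353]
```

arm_command:
  commands: "0 0.1 0 0 1;0 0 0 0 0.5;0 0 0 0 0;0 0 0 0 -0.3;0 -3 0 0 -0.6;0 -5 0 0 -1;0 -4 0 0 -1;0 0 0 0 -1"

```text
t: 38.78
eef_pos: [0.6153, -0.2807, 0.1441]
tool_rot: [-0.513, 0.517, 0.485, -0.484]
wrist_force: [1.0, -0.2, -0.9]
grip_width: 0.0851
```

```bash
python3 go.py 350 -278 140; python3 - <<'E'
from h import *
s=snapshot("wrist"); cv2.imwrite("pics/w28.png",s["frame"][:,:,::-1])
s=snapshot("side"); cv2.imwrite("pics/s28.png",cv2.resize(s["frame"][130:290,160:360,::-1],None,fx=4,fy=4,interpolation=cv2.INTER_CUBIC))
E
```

```text
t 38.77 pos [ 615.3 -280.7  144.1] jaw 86.48 tilt y [ 0.0057 -0.0026 -1.    ] grip 85.1 j1,j6 [-0.43 -0.37]
shift cm [-1.36  0.26 26.5 ] axes x [ 0.061  0.998 -0.002] z [-0.998  0.061 -0.006]
```

View pics/w28.png

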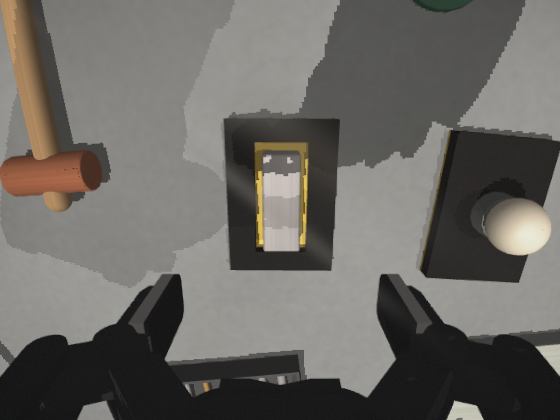

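View pics/s28.png

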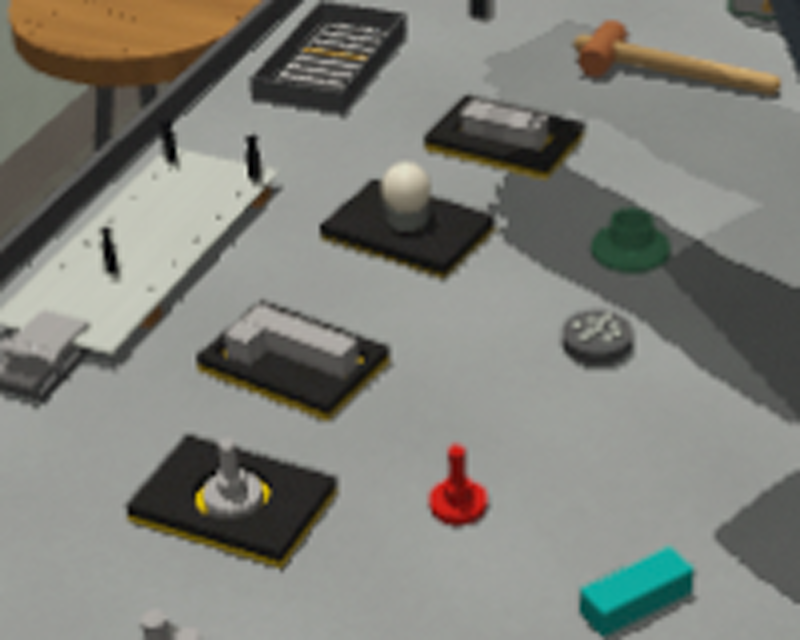

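All four look seated. I back the arm off and check from the top.

arm_command:
  commands: "-1 -1 5 0 -1;-2 -1 5 0 -1;-2 -1 5 0 -1;-2 -1 5 0 -1;-2 -1 3 0 -1;0 0 0 0 -1"

```text
t: 39.62
eef_pos: [0.3765, -0.3564, 0.19]
tool_rot: [0.516, -0.516, -0.484, 0.484]
wrist_force: [0.5, 0.3, 0.8]
grip_width: 0.0854
```

```bash
cat > chk.py <<'E'
from m import *
comps(br,(150,110,195,180),"set",.016,10)
comps(br|((V>130)&(S<40)&(f.sum(2)>450)),(220,120,255,170),"heel-in",.032)
comps((V>150)&(H<50)&(S>15)&(S<120),(295,120,335,165),"bulb",.0496)
comps((V>130)&(S<60),(365,130,395,178),"bar-in",.032)
b=np.ascontiguousarray(f[:,:,::-1]); cv2.imwrite("pics/tend.png",cv2.resize(b[105:200,140:415],None,fx=2.9,fy=2.9,interpolation=cv2.INTER_CUBIC))
E
python3 chk.py; python3 -c "
from h import *
print(get_obs()['eef_pos'],get_obs()['t'])"
```

```text
yellow n 344 pix 171.5 157.7 cen [607.2 282.8] rect [607.7 282.9] [57.  52.6] ang 89.2
yellow n 105 pix 243.6 146.7 cen [634.9  87.4] rect [638.3  88.6] [ 11.1 110.6] ang 80.5
black n 1603 pix 171.6 158.1 cen [603.7 280.4] rect [604.1 280. ] [ 89.8 132.1] ang 88.9
black n 1629 pix 379.6 152.7 cen [ 609.4 -277.5] rect [ 609.7 -277.3] [ 91.2 131.7] ang 86.2
black n 1549 pix 312.7 145.9 cen [631.2 -99.3] rect [631.4 -99.2] [ 87.6 131.9] ang 82.7
black n 1542 pix 234.5 144.4 cen [638.9 111.2] rect [639.3 111. ] [ 88.4 131. ] ang 81.6
[156 163 157] [156 163 156] [156 162 156] [159 164 158] [ 66 116  84] [155 162 155]
bar n 1748 pix 149.5 237.0 cen [391.5 331.9] rect [391.7 332.2] [130.8  88.6] ang 89.1
heel n 1520 pix 396.9 225.2 cen [ 413.1 -311.7] rect [ 406.6 -318.3] [126.5 122.2] ang 87.6
set n 771 pix 228.9 217.7 cen [440.9 126.9] rect [449.2 132.2] [90.6 77.8] ang 89.8
lid n 543 pix 332.3 217.1 cen [ 438.3 -147. ] rect [ 438.8 -146.2] [67.  68.1] ang 43.9
boss n 34 pix 314.5 138.8 cen [ 645.5 -103.3] rect [ 645.  -103.3] [13.3 16.4] ang 88.7
boss n 42 pix 295.5 133.9 cen [660.  -53.
[... 168 characters left out ...]
 -469.4] rect [ 579.2 -470. ] [67.8 27. ] ang 88.9
set n 45 pix 150.7 169.9 cen [572.  335.7] rect [575.9 334.9] [57.5  5.3] ang 1.2
set n 73 pix 172.6 157.5 cen [605.  277.6] rect [605.1 280.6] [36.  34.9] ang 0.7
set n 1086 pix 171.4 122.5 cen [702.5 282.2] rect [680.1 280.6] [117.1 119.5] ang 0.4
heel-in n 70 pix 253.0 159.2 cen [593.5  60.7] rect [602.2  61.9] [ 8.  70.6] ang 89.6
heel-in n 359 pix 236.7 139.7 cen [647.3 103.8] rect [641.6 112.3] [45.1 97.6] ang 81.2
bulb n 181 pix 314.0 140.1 cen [ 637.7 -100.9] rect [ 638.  -100.8] [36.7 37.7] ang 88.8
bar-in n 330 pix 381.4 150.1 cen [ 612.2 -279.2] rect [ 611.4 -279.2] [28.9 78.7] ang 87.6
[ 0.37753178 -0.35582347  0.18960612] 39.675
```

View pics/tend.png

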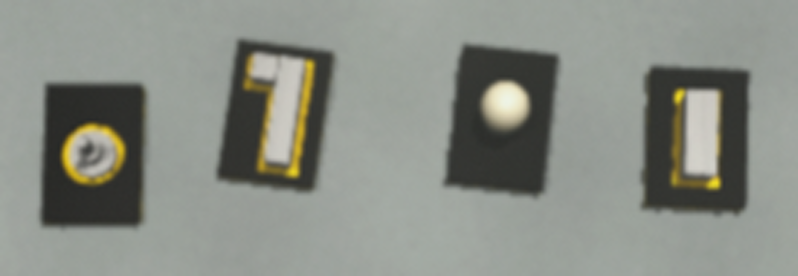

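Bar, heel and set agree within 3 mm. The bulb reads about 6 mm off in the top view, so I check it against the socket rim seen earlier.

```bash
python3 - <<'E'
from h import *
t=snapshot("top"); f=t["frame"]; f0=np.load("top.npy")
c=cast(t,[[313.8,143.4]],.034)[0]; print("rim centre top",c*1000)
print("expected globe px",proj(t,[*c,.0496]))
def blob(im,box):
    u0,v0,u1,v1=box; h=cv2.cvtColor(im,cv2.COLOR_RGB2HSV); H,S,V=[h[:,:,i].astype(int) for i in range(3)]
    m=((H<45)&(S>18)&(S<140)&(V>60)).astype(np.uint8); w=np.zeros_like(m); w[v0:v1,u0:u1]=m[v0:v1,u0:u1]
    cs,_=cv2.findContours(w,0,1); c=max(cs,key=cv2.contourArea); return cv2.minEnclosingCircle(c),cv2.boundingRect(c)
print("now",blob(f,(296,122,334,165)),"start in lid",blob(f0,(312,197,358,240)))
s=snapshot("side"); 
b=np.hstack([cv2.resize(f[120:165,290:340,::-1],None,fx=8,fy=8,interpolation=cv2.INTER_CUBIC),cv2.resize(s["frame"][160:205,240:290,::-1],None,fx=8,fy=8,interpolation=cv2.INTER_CUBIC)])
cv2.imwrite("pics/bz.png",b)
E
```

```text
rim centre top [ 633.07777123 -101.19265092]
expected globe px [[314.19137607 141.81876823]]
now (((313.76446533203125, 141.16941833496094), 9.723624229431152), (305, 132, 19, 19)) start in lid (((334.0, 215.0), 8.602425575256348), (326, 207, 17, 17))
```

View pics/bz.png

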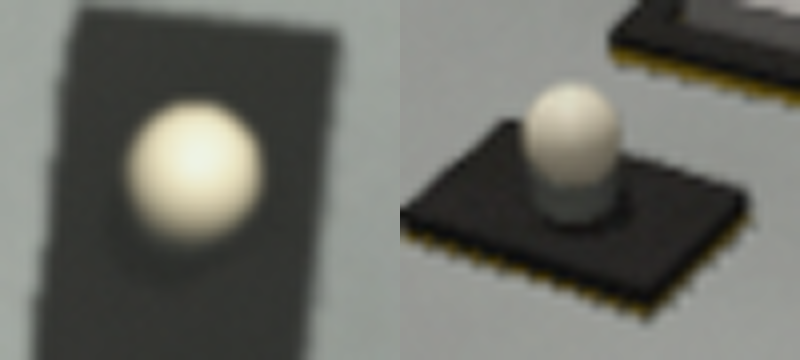

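With a full-globe mask, the bulb's centre is at (313.8,141.2) against an expected (314.2,141.8), which is under 2 mm off. It stands upright on the boss in the side view; the earlier 6 mm was a lit-side mask bias. Handing in.

```bash
python3 -c "
from station import *
o=get_obs(); print(o['t'],o['eef_pos'],o['wrist_force'],abs(o['joint_velocities']).max(),o['grip_width']); print(close_job())"
```

```text
39.775 [ 0.37854369 -0.35513183  0.18932048] [-0.58110209  0.10849657  0.26995121] 0.013539687346475699 0.08536760990067212
the job is handed in; nothing more can be done
None
```

I put the heel bar, bulb, flush set and straight bar into their inserts, in that order. I handed the job in at about t = 39.8 s, with the gripper open and the arm clear of everything. `close_job()` gives no verdict, so the results below are from my own camera checks.

- **Offsets from the insert centres, top camera:** the bar is about 2.5 mm off, the heel about 2 mm and the set about 1 mm. The bulb is under 2 mm from where the socket rim says it should be.
- **Seating:** the wrist, top and side views show all four down in their cut-outs and upright. I judged depth by eye in the pictures; I did not measure it directly.
- **Bulb forces:** I gripped it with the limit at the 20 N minimum and it touched the socket rim at about 2.5 N on the wrist sensor. It stayed put on release.
- **Bystanders:** the mallet and dish were within 0.5 mm of where I first measured them.

**Checks that disagreed:**
- My first top-camera check put the bulb about 6–7 mm off. That mask caught only the lit side of the globe; the full-globe mask gave the figure above.
- The wrist and top cameras differed by 3–4 mm on some insert positions. I aimed between them and corrected at close range.
- The final check's boxes for the bar's, heel's and set's old spots picked up the bare cart, so I ignored those rows.

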